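# Tighten the deep nut of a fan housing to its mark

## Task

The long T-handle socket extension is standing on the nut at the bottom of the grey fan housing's bore: push its bar round clockwise (seen from above) until the red end stands over the housing's yellow mark, and not past it. Then lift the extension straight out without turning the nut, hang it upright by its bar across the two cheeks of the blue rack and let go of it, and swing the aluminium cover fully shut over the bore. Do not drop the extension, and leave the other things on the bench where they are.

Things in the scene. Friction and masses are not known exactly. Their poses are not given: they have to be found in the camera images.
- housing: Grey cast fan housing, fixed to the bench: a base plate 150 x 150 x 15 mm with a round barrel of 104 mm diameter on it, top face 100 mm above the bench; vertical bore of 56 mm diameter on the barrel's axis, 85 mm deep (floor 15 mm above the bench). Origin on the bore's axis at the bench surface, z up; its x axis points to the yellow mark.
- mark (a point): The yellow mark: a yellow lug 20 mm long, 10 mm wide, on the barrel's rim, and a yellow stripe on the top face beside it. This point is on top of the lug, 60 mm from the bore's axis, 100 mm above the bench.
- nut: Brass hex nut, 32 mm across flats, 16 mm high, on the floor of the bore; turns about the bore's axis with steady friction (0.35 N m, greased, no end stop, stays where left). Origin: centre of its underside, 15 mm above the bench. At the start its x axis points as the extension's x (red end) does; it is at the mark when its x axis points as the housing's x axis does.
- nut_point (a point): Imaginary point that turns with the nut: on the nut's x axis, 85 mm from the bore axis, at the height of the extension's bar; at the start it coincides with the red end of the bar.
- extension: Loose steel T-handle socket extension, 181 mm tall, 0.45 kg, standing upright, socket over the nut. Origin: centre of the socket's open lower end (21 mm above the bench at the start); z up the shaft, x along the bar to its red end. From the origin up: socket 48 mm wide, 40 mm tall, hex recess 10 mm deep; shaft 18 mm diameter; grey collar 53 mm diameter at 57 to 77 mm; cross bar at 165 mm.
- bar_middle (a point): Middle of the extension's cross bar, on its axis, 165 mm above the extension's origin (186 mm above the bench at the start). Bar: 12 mm diameter, 170 mm long, along the extension's x. Here it passes through a dark steel block to grip: 32 mm along the bar, 26 mm across, 32 mm high, centred on this point.
- red_end (a point): Tip of the red end of the cross bar (the last 28 mm are red), 85 mm from the shaft's axis; at the start 0.9 to 1.9 rad anticlockwise (from above) of the mark. The socket has about 5 degrees of play on the nut either way and the shaft leans up to about 1.5 degrees when pushed, so a bar pushed clockwise runs a few degrees ahead of the nut.
- rack: Blue steel rack, fixed: base 130 x 130 x 12 mm, two upright cheeks along its x axis (100 mm long, 10 mm thick, 66 mm apart), open on top and at both x ends. Origin: centre of its underside; -x end roughly towards the robot. The bar is to rest across both cheeks (along rack y, either way round), shaft hanging between them: bring the shaft in from an x end, bar above the lips, then lower.
- saddle (a point): Point midway between the cheeks at the height of their tops, 200 mm above the bench, at the middle of their length, with the rack's axes. The tops are flat for 76 mm between end lips 12 mm long and 10 mm high. With the bar resting there, the bar's axis is 6 mm above this point.
- cover (a joint): Swing cover of the bore: aluminium disc of 60 mm diameter on an arm, 8 mm thick, 101 to 109 mm above the bench, turning level about a vertical pin. Value in rad: 0 = fully shut, concentric over the bore (end stop); grows as it opens, anticlockwise from above; 1.75 to 2.4 at the start. Light friction (0.05 N m), stays where left. Push it by its black upright tab.
- cover_tab (a point): Top centre of the cover's black upright tab, a post of 16 mm diameter from 109 to 139 mm above the bench, 55 mm from the pin.
- cover_pin (a point): Top of the cover's pin, 43 mm from the bore's axis on the side away from the mark (housing -x), 113 mm above the bench. With the cover shut the arm points from here along the housing's x axis.
- red_bin: Loose red open parts bin, 110 x 170 x 80 mm, a bystander; origin at the centre of its underside.
- spray_can: Loose white can, 66 mm diameter, 170 mm tall, a bystander; origin at the centre of its underside.
- tape: Loose brown ring (tape roll), 90 mm diameter, 25 mm high, a bystander; origin at the centre of its underside.
- wrench: Loose steel wrench lying flat, a bystander; origin near its middle.
- screwdriver: Loose screwdriver lying flat, a bystander; origin near its middle.
- blank_disc: Loose aluminium blanking disc, 140 mm diameter with a hub 30 mm high, a bystander; origin at the centre of its underside.
Things that resemble listed ones, but are neither listed nor needed, are in the scene too. Several things have the shape of the extension; the one meant has the colours described above.

How it is judged:
By the outcome, as a careful person would: the job done as asked, in the order asked, and still so for the second after the job is handed in, with the robot touching nothing.
It also fails if it takes over 72 s, if anything falls off the work surface, if the arm or the gripper's body presses on something with over 40 N, if the wrist force passes 120 N, or if a joint passes its speed limit or range.

## Robot

A 6-joint arm with a two-finger parallel gripper is mounted at the origin on the work surface. World frame = base frame: x ahead of the robot, y to its left, z up, the work surface at z = 0. Lengths are in m, angles in rad, forces in N, time in s.
With the tool pointing down it reaches from about 0.35 to 0.975 m from the base axis. Payload 4.9 kg.
Tool frame: the origin (TCP) lies midway between the tips of the shut fingers; the grasp point (between the pads) lies 19 mm behind it; x points along the fingers, y is the direction in which the jaws open and shut, and the axes are right-handed (so a half turn about x gives the same grasp; the last joint's range is limited). The gripper opens to 85 mm and grips with 20 to 120 N. Pads are 22 mm wide; open, the fingers measure 114 mm over their backs; the gripper's body (76 mm by 85 mm) begins 54 mm behind the grasp point. The pads swing forward as they close: fully open they stand 13 mm farther back than shut.
Start: joints at [1.025, 0.053, 1.613, -0, 1.476, -0.119], TCP at [0.259, 0.569, 0.198] pointing down, gripper open.
Joint ranges: [-3.01, 3.01], [-1.01, 2.22], [0.06, 2.58], [-1.02, 4.17], [0.09, 2.62], [-3.14, 3.14]. Speed limits (rad/s): [2.57, 2.57, 3.14, 3.14, 3.14, 3.14].

## Interface

Orientations are given as a rotation vector (axis times angle).
In Python, from station import ctrl gives the robot as it stands.
- The arm moves only by the shell command python3 -m handwheel 'ROWS' [FORCE]. ROWS is JSON, a list of rows, each a list of 3 entries, a list of its own where there are three numbers: the finger opening in m, from 0 to 0.0854, then the shift along the tool's x, y, z in m, then the turn, a rotation vector about the tool's x, y, z in degrees. In form: [[claw, [dx, dy, dz], [ax, ay, az]], ...]. A call has 1 to 10 rows; each row shifts and turns the commanded pose from where the row before left it, along the tool's axes as they then stand; what a row does not reach is not made up. A row lasts 1/12 s, in which the tool goes at most 41.7 mm and 7.16 degrees, less where a joint would pass 70% of its speed; a pose out of reach is approached as far as the arm can. A call with a gripper value outside its range is refused whole. The fingers move at their own pace and stop on an object; FORCE is the grip in N (left out, the last holds). Time passes only in rows, so rows that do not move let the fingers close. It gives the time, the measured TCP pose, the force and the opening at its end, in the units of the state.
- ctrl.get_obs(): the state, without advancing time (a new reading comes with each control period).
- ctrl.get_image(name): name is "scene" or "top" or "wrist"; returns the picture (384x512x3 uint8, red, green, blue); there is no depth.
- ctrl.camera_params(name): a dict with "vertical_fov" (degrees; the focal length in pixels is half the picture's height over the tangent of half this angle, whatever the lens; pixels are square), "cx", "cy" (the principal point, pixels), "rvec" (rotation vector, rad) and "tvec" (3), from world to camera coordinates, as OpenCV has them; the wrist camera has in their place "T_tool_cam" (4x4, takes a point from camera to tool coordinates, whose origin is the TCP and whose axes are the tool frame's). Camera axes: x right, y down, z forward; pixel columns grow to the right and rows downward; lengths in m; the calibration is good to about 2 mm. The wrist camera is an equidistant fisheye: a pixel r from the principal point sees the ray r / f radians off the axis. A picture is of the moment at which its call begins: read the wrist's pose just before it. camera_params takes no time and is no camera call.
- ctrl.finish_job(): hands the job in, once; it reports no verdict.
Trained networks look in the newest picture that a camera, given by its name, has taken for a name from the list of things; names that differ only in an ending like _2 or _b are one class to them, and where a whole thing is asked for, a point or a joint stands for the part that bears it (a point fixed in the world has none). Each returns a list of dicts, best first, with "score" (0 to 1); they miss things now and then, are a little off and sometimes report something else, mostly with a low value. They report only what shows in the picture. A call takes as long as a camera call. They do not tell look-alikes from the thing itself.
- ctrl.look_for(thing, camera): "box" ([centre column, centre row, width, height] in pixels, round what is visible of it).
- ctrl.silhouettes(thing, camera): "mask" (384x512 bool, what is visible of it) and "box" ([centre column, centre row, width, height] in pixels, round what is visible of it).
- ctrl.tip_of(thing, camera): "centre" ([row, column] in pixels: a listed point, or the origin of a listed thing).
The state is a dict: "t": time; "q": joint angles; "dq": joint speeds; "effort": joint torques, N m; "tool_pos": TCP position; "tool_rot": TCP orientation; "contact_force": force on the tool from outside, world axes, zero at the start; "wrist_torque": the same for the moment, N m; "opening": finger opening in m.
Only numpy, scipy, OpenCV 4.12 (cv2) and the standard library are available. Lean on these libraries where they do the work, as an engineer would, in place of code of your own. Each camera call takes 0.05 s, during which the arm holds its last target.

## Working session

There is one attempt and no reset: what is moved stays moved. The work goes in short steps, Python scripts to look and compute and a shell command to move; the robot and the scene stay as the last step left them, time stands still between calls to the robot, and variables do not carry over. Pictures are saved under pics/ and viewed, and the job is handed in when it is done.

```bash
ls; mkdir -p pics
python3 - <<'E'
from station import ctrl
import cv2
o=ctrl.get_obs();print(o)
for n in ("scene","top","wrist"):
    im=ctrl.get_image(n);cv2.imwrite(f"pics/{n}0.png",im[:,:,::-1]);print(n,ctrl.camera_params(n))
E
```

```text
pics
{'t': 0.0, 'q': array([ 1.02502474e+00,  5.33614153e-02,  1.61431033e+00,  2.21764194e-05,
        1.47602376e+00, -1.19007487e-01]), 'dq': array([-0.0016743 ,  0.00113091,  0.0001834 ,  0.00060522, -0.00255705,
       -0.0011315 ]), 'effort': array([ 9.44128733e-04, -3.93686306e+01, -3.70179141e+01,  1.20095306e-04,
        7.04934428e-03, -1.90685569e-05]), 'tool_pos': array([0.25833289, 0.56833687, 0.19635053]), 'tool_rot': array([ 0.33318765,  1.54546483, -0.33631842]), 'contact_force': array([ 0.49999565,  0.18468792, -0.3380636 ]), 'wrist_torque': array([-0.05992001, -0.05487691, -0.00253501]), 'opening': 0.08552070415212665}
scene {'vertical_fov': 50.535783293489594, 'cx': 256.58232092658733, 'cy': 197.87711741346996, 'rvec': array([ 0.84705829,  2.52099022, -1.0869514 ]), 'tvec': array([ 0.47260872, -0.1288253 ,  1.50646459])}
top {'vertical_fov': 43.12587893363796, 'cx': 258.01292226798193, 'cy': 190.4904736148132, 'rvec': array([ 2.12071049, -2.15629844,  0.13951969]), 'tvec': array([-0.01253875,  0.58738394,  1.54968355])}
wrist {'vertical_fov': 65.70646984690485, 'cx': 251.55524391233857, 'cy': 192.36061921388904, 'T_tool_cam': array([[-1.08233350e-03, -2.80293143e-01,  9.59913841e-01,
        -1.77293916e-01],
       [ 9.99999411e-01, -3.81566594e-04,  1.01611449e-03,
         4.45686965e-04],
       [ 8.14611298e-05,  9.59914376e-01,  2.80293391e-01,
        -7.06224464e-02],
       [ 0.00000000e+00,  0.00000000e+00,  0.00000000e+00,
         1.00000000e+00]])}
```

View pics/scene0.png

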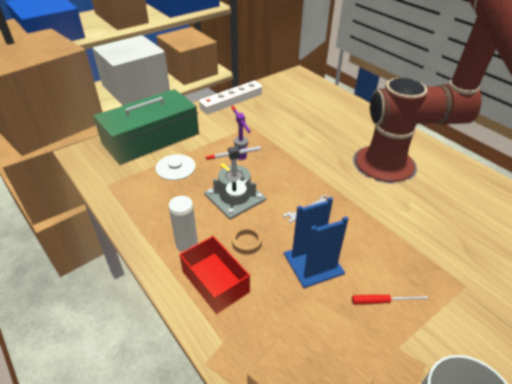

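View pics/top0.png

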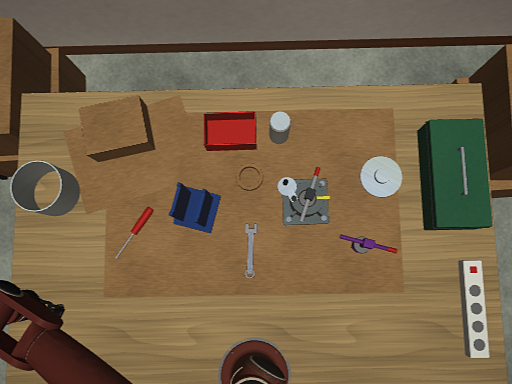

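View pics/wrist0.png

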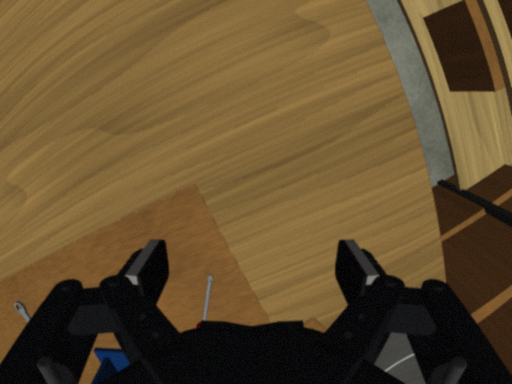

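```bash
cat > h.py <<'E'
from station import ctrl
import numpy as np, cv2
from scipy.spatial.transform import Rotation as R
P={}
def par(n):
    if n not in P:P[n]=ctrl.camera_params(n)
    return P[n]
def f(n): return 192/np.tan(np.radians(par(n)['vertical_fov'])/2)
def pose():
    o=ctrl.get_obs();return np.array(o['tool_pos']),R.from_rotvec(o['tool_rot']).as_matrix(),o
def ray(n,u,v,tp=None):
    p=par(n);a=np.array([u-p['cx'],v-p['cy']])/f(n)
    if n=='wrist':
        r=np.hypot(*a);d=np.array([*(a/r*np.sin(r) if r>0 else a),np.cos(r)])
        t,Rm=tp;T=p['T_tool_cam'];return t+Rm@T[:3,3],Rm@T[:3,:3]@d
    Rm=R.from_rotvec(p['rvec']).as_matrix();return -Rm.T@p['tvec'],Rm.T@np.array([*a,1])
def at_z(n,u,v,z,tp=None):
    c,d=ray(n,u,v,tp);return c+d*(z-c[2])/d[2]
def proj(n,X,tp=None):
    p=par(n);X=np.asarray(X,float)
    if n=='wrist':
        t,Rm=tp;T=p['T_tool_cam'];c=T[:3,:3].T@(Rm.T@(X-t)-T[:3,3])
        th=np.arctan2(np.hypot(c[0],c[1]),c[2]);s=th/np.hypot(c[0],c[1])
        return f(n)*s*c[:2]+[p['cx'],p['cy']]
    c=R.from_rotvec(p['rvec']).as_matrix()@X+p['tvec'];return f(n)*c[:2]/c[2]+[p['cx'],p['cy']]
def tri(obs):
    A=np.zeros((3,3));b=np.zeros(3)
    for n,u,v,tp in obs:
        c,d=ray(n,u,v,tp);d=d/np.linalg.norm(d);M=np.eye(3)-np.outer(d,d);A+=M;b+=M@c
    return np.linalg.solve(A,b)
E
python3 - <<'E'
from h import *
for n,b in (("top",(265,150,400,260)),("scene",(180,90,300,230)),("top",(150,165,240,245))):
    im=cv2.imread(f"pics/{n}0.png");x0,y0,x1,y1=b;c=cv2.resize(im[y0:y1,x0:x1],None,fx=5,fy=5,interpolation=cv2.INTER_CUBIC)
    cv2.imwrite(f"pics/c_{n}_{x0}.png",c)
for n in("top","scene"):
    ctrl.get_image(n)
    for k in("red_end","bar_middle","mark","cover_pin","cover_tab","saddle","extension","housing","rack"):
        print(n,k,[(np.round(d['centre'][::-1],1),round(d['score'],2)) for d in ctrl.tip_of(k,n)][:3])
print(ctrl.get_obs()['t'])
E
```

```text
top red_end [(array([319.2, 165. ]), 0.98), (array([393.1, 250. ]), 0.58), (array([279.9, 133.9]), 0.57)]
top bar_middle [(array([311.4, 192.6]), 0.81), (array([367., 242.]), 0.57)]
top mark [(array([324.5, 196.5]), 0.89)]
top cover_pin [(array([292.5, 199.5]), 0.77), (array([324.6, 196.1]), 0.22)]
top cover_tab [(array([284.4, 179.4]), 0.79)]
top saddle [(array([185.4, 199.9]), 0.58)]
top extension [(array([355. , 241.8]), 0.96), (array([303., 202.]), 0.78), (array([249.5, 243.1]), 0.73)]
top housing [(array([303.3, 202.1]), 0.76)]
top rack [(array([193. , 211.1]), 0.55), (array([183.6, 197.9]), 0.35)]
scene red_end [(array([235.5, 108.2]), 0.96), (array([208.1, 154.6]), 0.58)]
scene bar_middle [(array([242.4, 120. ]), 0.87), (array([235.1, 153.9]), 0.8), (array([217.2, 279.5]), 0.15)]
scene mark [(array([219.4, 165. ]), 0.78)]
scene cover_pin [(array([240.7, 178.3]), 0.63)]
scene cover_tab [(array([235.3, 183.2]), 0.57)]
scene saddle [(array([318.3, 215.6]), 0.62)]
scene extension [(array([243.5, 157.2]), 0.93), (array([388.1, 301.5]), 0.39)]
scene housing [(array([235.5, 194.7]), 0.76)]
scene rack []
1.15
```

View pics/c_top_265.png

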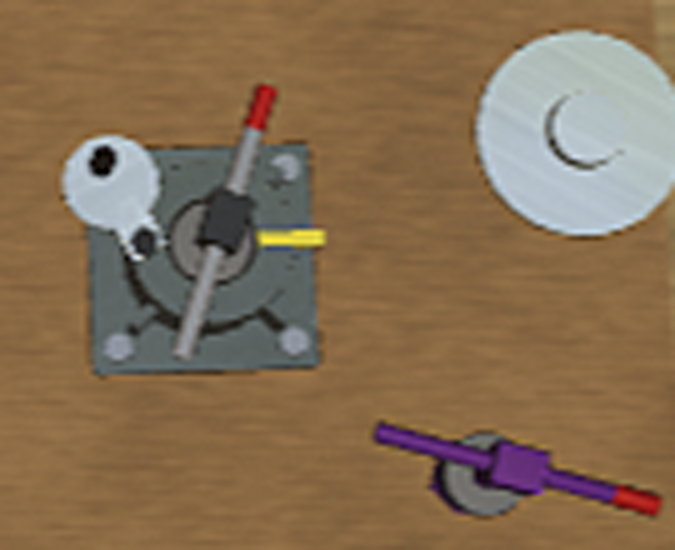

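View pics/c_scene_180.png

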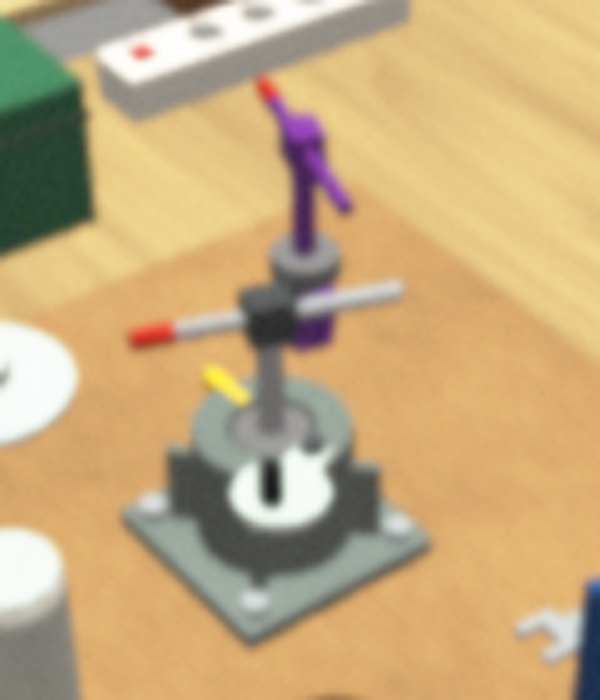

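View pics/c_top_150.png

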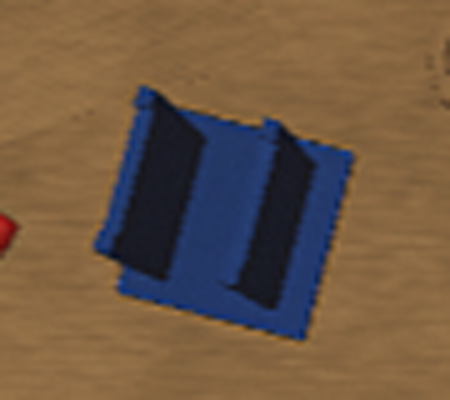

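Run:
```python
from h import *
def p(n,u,v,z): print(n,(u,v),np.round(at_z(n,u,v,z),4))
t=[("red",(319.2,165),(208.1,154.6),.186),("mid",(311.4,192.6),(235.1,153.9),.186),("mark",(324.5,196.5),(219.4,165),.1),("pin",(292.5,199.5),(240.7,178.3),.113),("tab",(284.4,179.4),(235.3,183.2),.139),("saddle",(185.4,199.9),(318.3,215.6),.2),("housing",(303.3,202.1),(235.5,194.7),0)]
for k,a,b,z in t:
    print(k,at_z("top",*a,z).round(4),at_z("scene",*b,z).round(4),tri([("top",*a,None),("scene",*b,None)]).round(4))
```

```text
red [ 0.64   -0.2089  0.186 ] [ 0.6182 -0.2144  0.186 ] [ 0.6318 -0.203   0.2007]
mid [ 0.5569 -0.1829  0.186 ] [ 0.5509 -0.1691  0.186 ] [ 0.5523 -0.1788  0.1823]
mark [ 0.5558 -0.232   0.1   ] [ 0.562  -0.2452  0.1   ] [ 0.5604 -0.2357  0.1039]
pin [ 0.5464 -0.1305  0.113 ] [ 0.5543 -0.1372  0.113 ] [ 0.5504 -0.1339  0.1122]
tab [ 0.6061 -0.1056  0.139 ] [ 0.5978 -0.1035  0.139 ] [ 0.6026 -0.103   0.1427]
saddle [0.5398 0.19   0.2   ] [0.5416 0.1798 0.2   ] [0.5421 0.1859 0.2046]
housing [ 0.5514 -0.1728  0.    ] [ 0.5415 -0.1873  0.    ] [ 0.5503 -0.1723  0.0157]
```

```bash
cat >> h.py <<'E'
def yaw(Rm): return np.degrees(np.arctan2(Rm[1,1],Rm[0,1]))   # yaw of tool y
def down(yw):
    y=np.array([np.cos(np.radians(yw)),np.sin(np.radians(yw)),0]);x=np.array([0,0,-1.]);return np.array([x,y,np.cross(x,y)]).T
def rows(target,yw,n,start=None,Rend=None):
    t,Rm,o=pose() if start is None else (*start,None)
    Re=down(yw); rv=R.from_matrix(Rm.T@Re).as_rotvec()
    prev=t;Rp=Rm
    for k in range(1,n+1):
        p=t+(np.array(target)-t)*k/n; Rn=Rm@R.from_rotvec(rv*k/n).as_matrix()
        d=Rp.T@(p-prev); w=R.from_matrix(Rp.T@Rn).as_rotvec(degrees=True)
        print((d*1000).round(1),w.round(2)); prev=p;Rp=Rn
def st():
    t,Rm,o=pose();print('t',round(o['t'],2),'p',t.round(4),'yaw',yaw(Rm).round(2),'tilt',Rm[:,0].round(4),'F',np.round(o['contact_force'],1),'T',np.round(o['wrist_torque'],2),'op',round(o['opening'],4),'q',np.round(o['q'],3))
E
python3 - <<'E'
from h import *
st();t,Rm,o=pose();print(Rm.round(3))
rows([.53,-.17,.37],-107.4,22)
E
```

```text
t 1.15 p [0.2587 0.5689 0.1976] yaw 65.54 tilt [-0.  0. -1.] F [ 0.5 -0.6 -0.1] T [0.02 0.05 0.01] op 0.0855 q [ 1.025  0.053  1.613  0.     1.476 -0.119]
[[-0.     0.414  0.91 ]
 [ 0.     0.91  -0.414]
 [-1.     0.    -0.   ]]
[ -7.8 -25.5  25.1] [ 7.86 -0.    0.  ]
[ -7.8 -21.8  28.4] [ 7.86 -0.    0.  ]
[ -7.8 -17.7  31.1] [ 7.86 -0.    0.  ]
[ -7.8 -13.3  33.2] [ 7.86 -0.    0.  ]
[-7.8 -8.6 34.7] [ 7.86 -0.    0.  ]
[-7.8 -3.8 35.6] [ 7.86 -0.    0.  ]
[-7.8  1.1 35.8] [ 7.86 -0.    0.  ]
[-7.8  6.  35.3] [ 7.86 -0.    0.  ]
[-7.8 10.8 34.1] [ 7.86 -0.    0.  ]
[-7.8 15.3 32.3] [ 7.86 -0.    0.  ]
[-7.8 19.6 29.9] [ 7.86 -0.    0.  ]
[-7.8 23.5 27. ] [ 7.86 -0.    0.  ]
[-7.8 27.  23.5] [ 7.86 -0.    0.  ]
[-7.8 29.9 19.6] [ 7.86 -0.    0.  ]
[-7.8 32.3 15.3] [ 7.86 -0.    0.  ]
[-7.8 34.1 10.7] [ 7.86 -0.    0.  ]
[-7.8 35.3  6. ] [ 7.86 -0.    0.  ]
[-7.8 35.8  1.1] [ 7.86 -0.    0.  ]
[-7.8 35.6 -3.8] [ 7.86 -0.    0.  ]
[-7.8 34.7 -8.6] [ 7.86 -0.    0.  ]
[ -7.8  33.2 -13.3] [ 7.86 -0.    0.  ]
[ -7.8  31.1 -17.7] [ 7.86 -0.    0.  ]
```

```bash
python3 -m handwheel '[[0.085,[-0.04,0,0],[0,0,0]],[0.085,[-0.04,0,0],[0,0,0]],[0.085,[-0.04,-0.01,0.01],[0,0,0]],[0.085,[-0.04,-0.0275,0.0275],[0,0,0]],[0.085,[0,-0.0275,0.0275],[0,0,0]],[0.085,[0,-0.0275,0.0275],[0,0,0]],[0.085,[0,-0.0275,0.0275],[0,0,0]],[0.085,[0,-0.0275,0.0275],[0,0,0]],[0.085,[0,-0.0275,0.0275],[0,0,0]],[0.085,[0,-0.0275,0.0275],[0,0,0]]]'
python3 -m handwheel '[[0.085,[0,-0.0275,0.0275],[0,0,0]],[0.085,[0,-0.0275,0.0275],[0,0,0]],[0.085,[0,-0.0275,0.0275],[0,0,0]],[0.085,[0,-0.0275,0.0275],[0,0,0]],[0.085,[0,-0.0275,0.0275],[0,0,0]],[0.085,[0,-0.0275,0.0275],[0,0,0]],[0.085,[0,-0.0275,0.0275],[0,0,0]],[0.085,[0,-0.0275,0.0275],[0,0,0]],[0.085,[0,-0.0275,0.0275],[0,0,0]],[0.085,[0,-0.0275,0.0275],[0,0,0]]]'
python3 - <<'E'
from h import *
st();rows([.53,-.165,.37],72.6,3)
E
```

```text
t: 1.98
tool_pos: [0.3558, 0.3085, 0.3469]
tool_rot: [0.335, 1.544, -0.334]
contact_force: [0.9, -0.2, -0.2]
opening: 0.0855
t: 2.82
tool_pos: [0.4924, -0.056, 0.347]
tool_rot: [0.335, 1.544, -0.335]
contact_force: [0.5, 1.0, -0.1]
opening: 0.0852
t 2.82 p [ 0.4924 -0.056   0.347 ] yaw 65.52 tilt [ 9.e-04 -1.e-04 -1.e+00] F [ 0.5  1.  -0.1] T [-0.02 -0.01 -0.02] op 0.0852 q [-0.264 -0.304  1.694  0.     1.75  -1.407]
[ -7.6 -27.9  26.5] [-2.36  0.02 -0.  ]
[ -7.6 -28.9  25.3] [-2.36  0.02 -0.  ]
[ -7.7 -30.   24.1] [-2.36  0.02 -0.  ]
```

```bash
python3 -m handwheel '[[0.085,[-0.007,-0.028,0.026],[-2.4,0,0]],[0.085,[-0.007,-0.028,0.024],[-2.4,0,0]],[0.085,[-0.007,-0.028,0.022],[-2.4,0,0]],[0.085,[0,0,0],[0,0,0]],[0.085,[0,0,0],[0,0,0]]]'
python3 - <<'E'
from h import *
st();tp=pose()[:2]
im=ctrl.get_image("wrist");cv2.imwrite("pics/w1.png",im[:,:,::-1])
Z=dict(red_end=.186,bar_middle=.186,mark=.1,cover_pin=.113,cover_tab=.139,housing=.0)
for k in Z:
    for d in ctrl.tip_of(k,"wrist")[:2]:
        u,v=d['centre'][::-1];print(k,(round(u,1),round(v,1)),round(d['score'],2),at_z("wrist",u,v,Z[k],tp).round(4))
E
```

```text
t: 3.23
tool_pos: [0.5274, -0.1605, 0.3676]
tool_rot: [0.239, 1.558, -0.238]
contact_force: [-0.6, -0.1, 0.2]
opening: 0.085
t 3.23 p [ 0.5274 -0.1605  0.3676] yaw 72.57 tilt [-6.e-04  5.e-04 -1.e+00] F [-0.6 -0.1  0.2] T [ 0.04 -0.04 -0.04] op 0.085 q [-0.431 -0.166  1.545  0.     1.763 -1.697]
red_end (51.4, 128.5) 0.72 [ 0.386  -0.4112  0.186 ]
red_end (242.4, 248.6) 0.56 [ 0.6319 -0.2054  0.186 ]
bar_middle (242.6, 189.7) 0.86 [ 0.5535 -0.1796  0.186 ]
bar_middle (97.0, 120.6) 0.57 [ 0.406  -0.3339  0.186 ]
cover_pin (274.5, 162.3) 0.96 [ 0.5466 -0.13    0.113 ]
cover_pin (242.5, 248.9) 0.27 [ 0.6673 -0.2189  0.113 ]
cover_tab (299.5, 195.4) 0.85 [ 0.5983 -0.1095  0.139 ]
housing (243.8, 163.7) 0.73 [ 0.5546 -0.1831  0.    ]
```

View pics/w1.png

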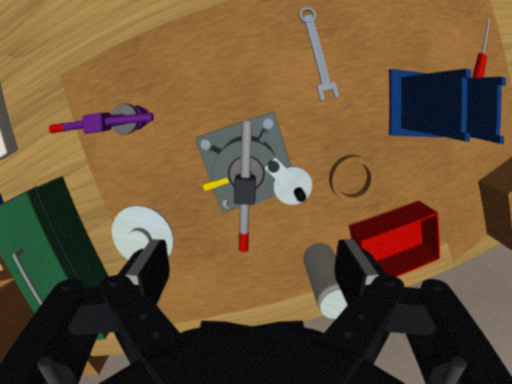

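Run:
```python
import cv2
im=cv2.imread("pics/w1.png");cv2.imwrite("pics/w1c.png",cv2.resize(im[105:260,190:320],None,fx=4.6,fy=3.8 and 3.8,interpolation=cv2.INTER_CUBIC))
```

```text
(no output)
```

View pics/w1c.png

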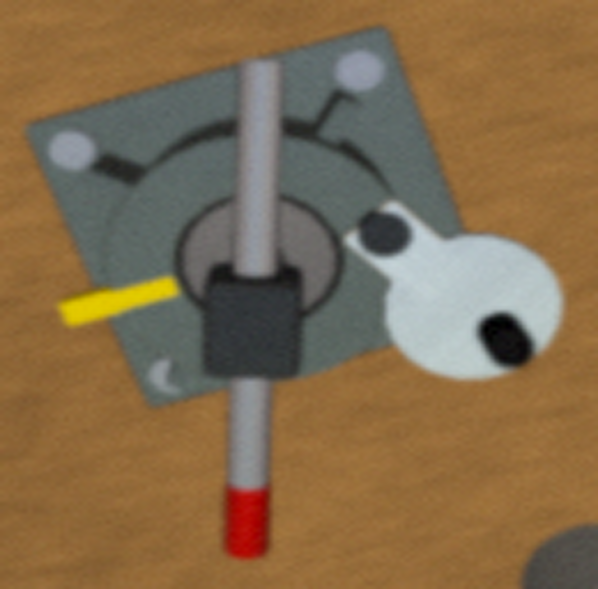

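```bash
cat > m.py <<'E'
from h import *
tp=(np.array([.5274,-.1605,.3676]),down(72.57))
g=lambda u,v,z:at_z("wrist",u,v,z,tp)
r=g(243.5,251,.186);b=g(246.7,121.3,.186);print('red',r,'other',b,'mid',(r+b)/2,'len',np.linalg.norm(r-b),'ang',np.degrees(np.arctan2(*(r-b)[[1,0]])))
a=g(204.8,187.6,.1);s=g(228.7,180,.1);c=g(246.5,172.6,.098);p=g(273.7,166,.113)
print('mark out',a,'stripe in',s,'ang',np.degrees(np.arctan2(*(a-s)[[1,0]])),'collar',c,'pin',p,'pin->mark ang',np.degrees(np.arctan2(*(a-p)[[1,0]])),np.linalg.norm(a-p), 'c->mark',np.degrees(np.arctan2(*(a-c)[[1,0]])),np.linalg.norm(a-c),np.linalg.norm(c-p))
E
python3 m.py
```

```text
red [ 0.63593851 -0.20524042  0.186     ] other [ 0.47404183 -0.14906179  0.186     ] mid [ 0.55499017 -0.1771511   0.186     ] len 0.17136677757715177 ang -19.13692749408921
mark out [ 0.55498256 -0.244968    0.1       ] stripe in [ 0.55476859 -0.20522233  0.1       ] ang -89.69154821648415 collar [ 0.55232929 -0.17561908  0.098     ] pin [ 0.55171026 -0.13289617  0.113     ] pin->mark ang -88.32753622730475 0.11287073179883335 c->mark -87.80894815897848 0.06942846817842578 0.045283883369245145
```

Run:
```python
from h import *
rows([.5545,-.1765,.170],70.9,7)
def g(u,v,z): return at_z("top",265+u/5,150+v/5,z)
c=[g(90,148,.015),g(308,146,.015),g(320,368,.015),g(95,376,.015)]
c=np.array(c);print(c.round(4),c.mean(0))
for i in range(4):
    d=c[(i+1)%4]-c[i];print(np.degrees(np.arctan2(d[1],d[0])),np.linalg.norm(d))
a,b=g(325,237,.1),g(260,238,.1);print(a,b,np.degrees(np.arctan2(*(a-b)[[1,0]])))
```

```text
[28.3 -1.4  4.5] [ 0.28  0.   -0.  ]
[28.3 -1.4  4.5] [ 0.28  0.   -0.  ]
[28.3 -1.3  4.5] [ 0.28  0.   -0.  ]
[28.3 -1.3  4.5] [ 0.28  0.   -0.  ]
[28.3 -1.3  4.5] [ 0.28  0.   -0.  ]
[28.3 -1.3  4.6] [ 0.28  0.   -0.  ]
[28.3 -1.3  4.6] [ 0.28  0.   -0.  ]
[[ 0.6265 -0.106   0.015 ]
 [ 0.6252 -0.2515  0.015 ]
 [ 0.4768 -0.2541  0.015 ]
 [ 0.474  -0.1058  0.015 ]] [ 0.55059291 -0.17934729  0.015     ]
-90.51231458424883 0.14547494125663823
-179.00875944425923 0.14842778620233585
91.08293180643304 0.14825777667555745
-0.07304766060065787 0.15250846884053634
[ 0.55268281 -0.24912136  0.1       ] [ 0.55276768 -0.20831184  0.1       ] -90.11915293849643
```

```bash
python3 -m handwheel '[[0.085,[0.028,-0.0025,0.008],[0.4,0,0]],[0.085,[0.028,-0.0025,0.008],[0.4,0,0]],[0.085,[0.028,-0.0025,0.008],[0.4,0,0]],[0.085,[0.028,-0.002,0.008],[0.3,0,0]],[0.085,[0.028,0,0],[0.2,0,0]],[0.085,[0.028,0,0],[0,0,0]],[0.085,[0.02,0,0],[0,0,0]],[0.085,[0.01,0,0],[0,0,0]],[0.085,[0,0,0],[0,0,0]]]'
python3 - <<'E'
from h import *
st();tp=pose()[:2]
im=ctrl.get_image("wrist");cv2.imwrite("pics/w2.png",im[:,:,::-1])
rows([.5545,-.1765,.170],70.9,1)
E
```

```text
t: 4.33
tool_pos: [0.5531, -0.1765, 0.1666]
tool_rot: [0.26, 1.56, -0.258]
contact_force: [-0.4, 0.2, -0.7]
opening: 0.0848
t 4.33 p [ 0.5531 -0.1765  0.1666] yaw 71.09 tilt [-0.0049  0.0023 -1.    ] F [-0.4  0.2 -0.7] T [0.01 0.04 0.01] op 0.0848 q [-0.437 -0.027  1.746  0.     1.428 -1.678]
[-1.   0.6 -0. ] [ 0.18 -0.11 -0.01]
```

View pics/w2.png

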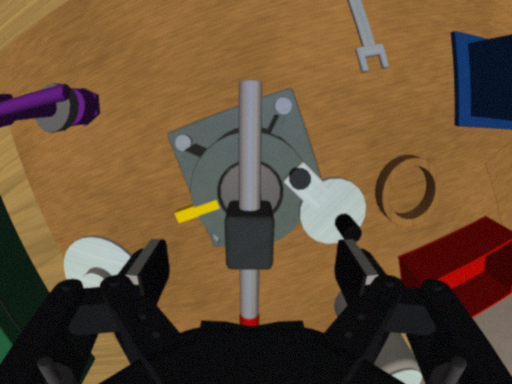

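```bash
python3 -m handwheel '[[0.02,[-0.002,0.0005,0.0005],[0,0,0]],[0.02,[0,0,0],[0,0,0]],[0.02,[0,0,0],[0,0,0]],[0.02,[0,0,0],[0,0,0]],[0.02,[0,0,0],[0,0,0]],[0.02,[0,0,0],[0,0,0]]]' 80
python3 - <<'E'
from h import *
st();tp=pose()[:2]
im=ctrl.get_image("wrist");cv2.imwrite("pics/w3.png",im[:,:,::-1])
E
```

```text
t: 4.88
tool_pos: [0.5556, -0.1776, 0.1722]
tool_rot: [0.259, 1.555, -0.26]
contact_force: [-0.9, 0.0, 0.4]
opening: 0.0201
t 4.88 p [ 0.5556 -0.1776  0.1722] yaw 71.04 tilt [ 6.e-04 -3.e-04 -1.e+00] F [-0.9  0.   0.4] T [ 0.03 -0.02 -0.03] op 0.0201 q [-0.437 -0.029  1.738  0.     1.432 -1.677]
```

View pics/w3.png

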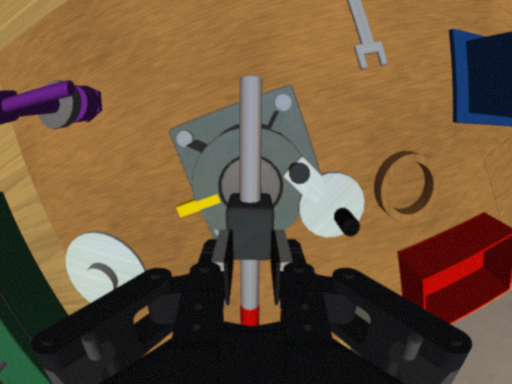

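Run:
```python
from h import *
tp=pose()[:2];t,Rm=tp
im=cv2.imread("pics/w3.png")
def l(a,b,c):
    pts=[proj("wrist",a+(b-a)*s,tp) for s in np.linspace(0,1,20)]
    cv2.polylines(im,[np.int32(np.array(pts)*16)],False,c,1,cv2.LINE_AA,4)
m=np.array([.5545,-.177,.186]);a=np.radians(-19);ex=np.array([np.cos(a),np.sin(a),0]);ey=np.array([-np.sin(a),np.cos(a),0]);ez=np.array([0,0,1])
for i in(-1,1):
  for j in(-1,1):
    l(m+i*.016*ex-.013*ey+j*.016*ez,m+i*.016*ex+.013*ey+j*.016*ez,(0,255,0))
    l(m-.016*ex+i*.013*ey+j*.016*ez,m+.016*ex+i*.013*ey+j*.016*ez,(0,255,0))
    l(m+i*.016*ex+j*.013*ey-.016*ez,m+i*.016*ex+j*.013*ey+.016*ez,(0,255,0))
l(m-.085*ex,m+.085*ex,(0,255,255))
for z in(0,-.019):
    p=t+Rm@[z,0,0];l(p-Rm@[0,.01,0],p+Rm@[0,.01,0],(255,0,255));l(p-Rm@[0,0,.011],p+Rm@[0,0,.011],(255,0,255))
cv2.imwrite("pics/w3c.png",cv2.resize(im[60:340,150:360],None,fx=2.8,fy=2.1,interpolation=cv2.INTER_CUBIC))
```

```text
(no output)
```

View pics/w3c.png

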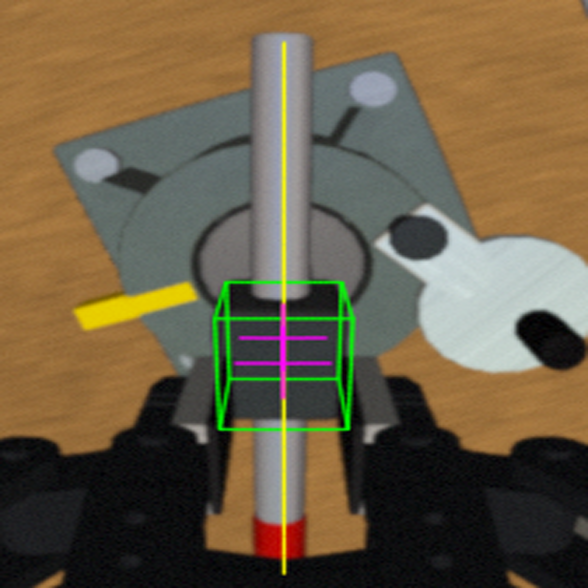

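```bash
python3 -m handwheel '[[0.0,[0,0,0],[0,0,0]],[0.0,[0,0,0],[0,0,0]],[0.0,[0,0,0],[0,0,0]],[0.0,[0,0,0],[0,0,0]]]' 80
python3 - <<'E'
from h import *
st();tp=pose()[:2]
im=ctrl.get_image("wrist")[:,:,::-1];cv2.imwrite("pics/w4c.png",cv2.resize(im[180:340,150:360],None,fx=3,fy=3,interpolation=cv2.INTER_CUBIC))
E
```

```text
t: 5.27
tool_pos: [0.5554, -0.1775, 0.1717]
tool_rot: [0.26, 1.555, -0.26]
contact_force: [0.3, -0.3, -0.2]
opening: 0.0001
t 5.27 p [ 0.5554 -0.1775  0.1717] yaw 71.04 tilt [-1.e-04  1.e-04 -1.e+00] F [ 0.3 -0.3 -0.2] T [-0.01 -0.   -0.03] op 0.0001 q [-0.437 -0.029  1.739  0.     1.432 -1.677]
```

View pics/w4c.png

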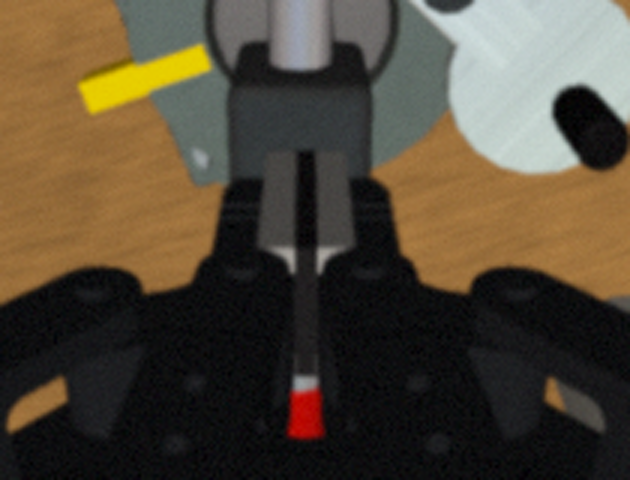

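Run:
```python
from h import *
tp=pose()[:2]
for n,b in(("scene",(160,60,320,220)),("top",(240,120,400,260))):
    im=ctrl.get_image(n)[:,:,::-1].copy()
    u=proj(n,tp[0]);print(n,u,proj(n,tp[0]+[0,0,.03]))
    x0,y0,x1,y1=b;k=4
    im=cv2.resize(im[y0:y1,x0:x1],None,fx=k,fy=k,interpolation=cv2.INTER_CUBIC)
    cv2.circle(im,(int((u[0]-x0+.5)*k),int((u[1]-y0+.5)*k)),3,(255,0,255),-1)
    cv2.imwrite(f"pics/{n}5.png",im[:600])
```

```text
scene [232.39825551 156.86981214] [232.12935865 148.87348802]
top [309.15137488 193.77771033] [310.0440578 192.3654918]
```

View pics/scene5.png

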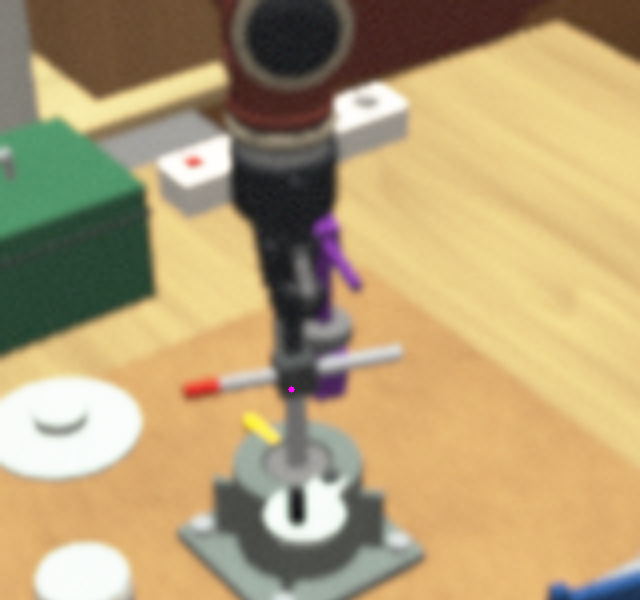

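View pics/top5.png

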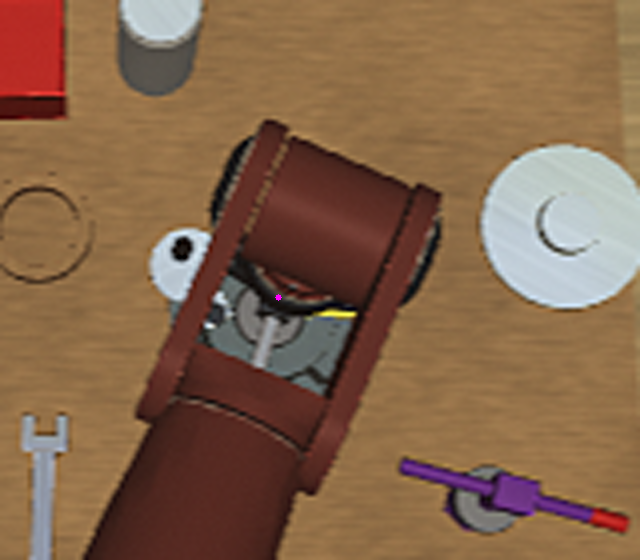

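```bash
python3 -m handwheel '[[0.085,[0,0,0],[0,0,0]],[0.085,[0,0,0],[0,0,0]],[0.085,[0,0,0],[0,0,0]],[0.085,[0,0,0],[0,0,0]],[0.085,[0,0,0],[0,0,0]],[0.085,[0,0,0],[0,0,0]],[0.085,[0.01,0,0],[0,0,0]],[0.085,[0.01,0,0],[0,0,0]],[0.085,[0.01,0,0],[0,0,0]],[0.085,[0,0,0],[0,0,0]]]'
python3 - <<'E'
from h import *
st()
im=ctrl.get_image("wrist")[:,:,::-1];cv2.imwrite("pics/w6.png",im)
im=ctrl.get_image("scene")[:,:,::-1];cv2.imwrite("pics/s6.png",cv2.resize(im[80:220,170:310],None,fx=4,fy=4,interpolation=cv2.INTER_CUBIC))
E
```

```text
t: 6.25
tool_pos: [0.5534, -0.1765, 0.1377]
tool_rot: [0.261, 1.561, -0.259]
contact_force: [0.3, 0.1, -0.8]
opening: 0.0852
t 6.25 p [ 0.5534 -0.1765  0.1377] yaw 71.05 tilt [-0.0056  0.0026 -1.    ] F [ 0.3  0.1 -0.8] T [-0.01 -0.02  0.01] op 0.0852 q [-0.437 -0.003  1.771  0.     1.379 -1.677]
```

View pics/w6.png

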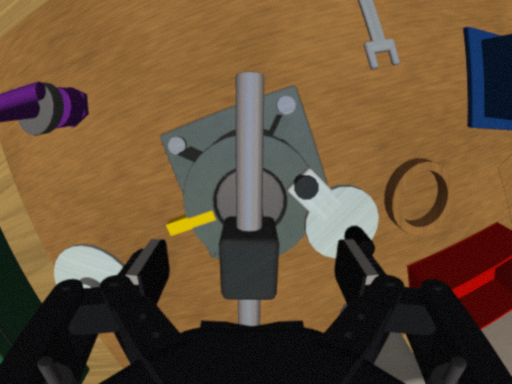

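View pics/s6.png

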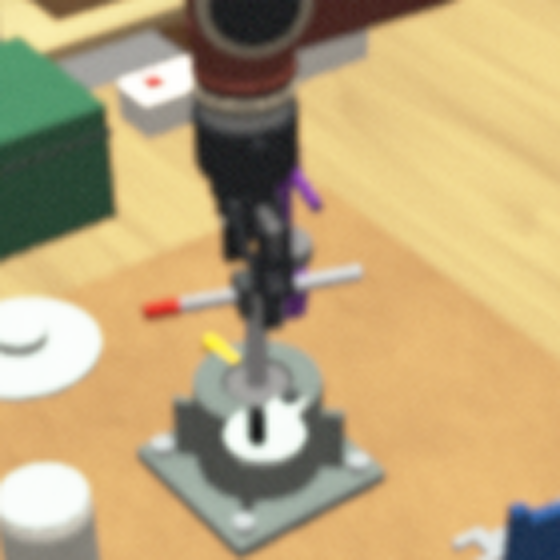

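```bash
python3 -m handwheel '[[0.0,[0,0,0],[0,0,0]],[0.0,[0,0,0],[0,0,0]],[0.0,[0,0,0],[0,0,0]],[0.0,[0,0,0],[0,0,0]],[0.0,[0,0,0],[0,0,0]],[0.0,[0,0,0],[0,0,0]],[0.0,[0,0,0],[0,0,0]]]' 70
python3 - <<'E'
from h import *
st()
im=ctrl.get_image("wrist")[:,:,::-1];cv2.imwrite("pics/w7.png",im)
im=ctrl.get_image("scene")[:,:,::-1];cv2.imwrite("pics/s7.png",cv2.resize(im[80:220,170:310],None,fx=4,fy=4,interpolation=cv2.INTER_CUBIC))
E
```

```text
t: 6.93
tool_pos: [0.5558, -0.1778, 0.1425]
tool_rot: [0.259, 1.554, -0.26]
contact_force: [-1.0, -0.2, 2.4]
opening: 0.0251
t 6.93 p [ 0.5558 -0.1778  0.1425] yaw 71.05 tilt [ 1.e-03 -7.e-04 -1.e+00] F [-1.  -0.2  2.4] T [-0.1   0.05 -0.04] op 0.0251 q [-0.437 -0.006  1.766 -0.     1.38  -1.677]
```

View pics/w7.png

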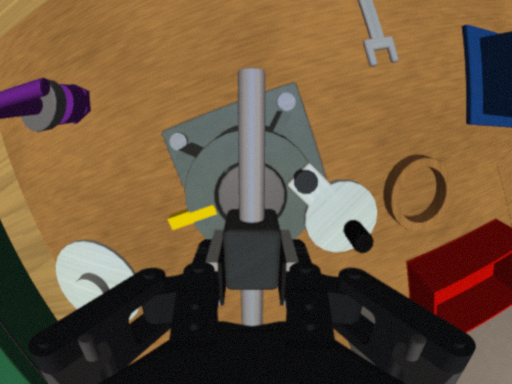

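View pics/s7.png

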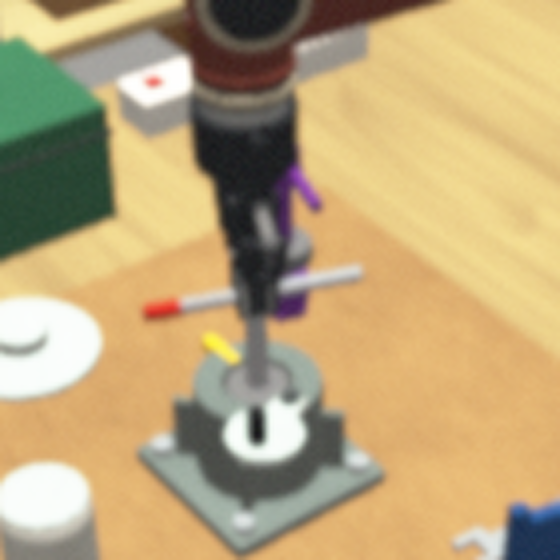

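```bash
python3 -m handwheel '[[0.0,[0,0,0],[4,0,0]],[0.0,[0,0,0],[4,0,0]],[0.0,[0,0,0],[4,0,0]],[0.0,[0,0,0],[4,0,0]],[0.0,[0,0,0],[4,0,0]]]'
python3 - <<'E'
from h import *
st()
E
```

```text
t: 7.45
tool_pos: [0.5554, -0.1786, 0.1425]
tool_rot: [0.531, 1.503, -0.536]
contact_force: [-2.0, -3.0, 2.7]
opening: 0.0248
t 7.45 p [ 0.5554 -0.1786  0.1425] yaw 50.92 tilt [-3.0e-04 -2.9e-03 -1.0e+00] F [-2.  -3.   2.7] T [-0.74  0.44  0.42] op 0.0248 q [-0.437 -0.006  1.766 -0.003  1.381 -1.325]
```

```bash
python3 -m handwheel '[[0.0,[0,0,0],[4,0,0]],[0.0,[0,0,0],[4,0,0]],[0.0,[0,0,0],[4,0,0]],[0.0,[0,0,0],[4,0,0]],[0.0,[0,0,0],[4,0,0]],[0.0,[0,0,0],[4,0,0]],[0.0,[0,0,0],[4,0,0]],[0.0,[0,0,0],[0,0,0]]]'
python3 - <<'E'
from h import *
st();tp=pose()[:2]
im=ctrl.get_image("wrist")[:,:,::-1];cv2.imwrite("pics/w8.png",im)
E
```

```text
t: 8.12
tool_pos: [0.5544, -0.1799, 0.1425]
tool_rot: [0.905, 1.372, -0.914]
contact_force: [-5.0, -5.7, 3.8]
opening: 0.0249
t 8.12 p [ 0.5544 -0.1799  0.1425] yaw 22.93 tilt [-0.0026 -0.0051 -1.    ] F [-5.  -5.7  3.8] T [-1.15  1.    0.14] op 0.0249 q [-0.438 -0.006  1.766 -0.006  1.382 -0.837]
```

View pics/w8.png

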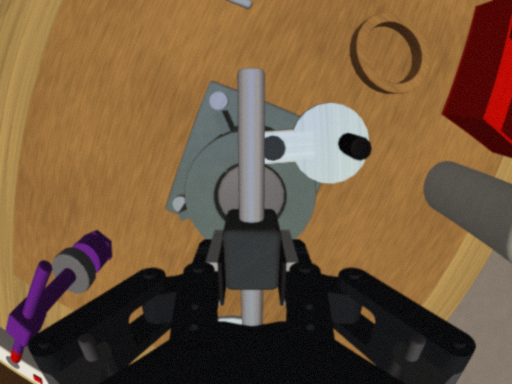

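```bash
python3 -m handwheel '[[0.0,[0,-0.0012,0],[0,0,0]],[0.0,[0,-0.0012,0],[4,0,0]],[0.0,[0,-0.0003,0],[4,0,0]],[0.0,[0,-0.0003,0],[4,0,0]],[0.0,[0,-0.0003,0],[4,0,0]],[0.0,[0,-0.0003,0],[4,0,0]],[0.0,[0,0,0],[2,0,0]],[0.0,[0,0,0],[0,0,0]]]'
python3 - <<'E'
from h import *
st();tp=pose()[:2]
im=ctrl.get_image("wrist")[:,:,::-1];cv2.imwrite("pics/w9.png",im)
im=ctrl.get_image("scene")[:,:,::-1];cv2.imwrite("pics/s9.png",cv2.resize(im[90:220,170:310],None,fx=4.5,fy=4.5,interpolation=cv2.INTER_CUBIC))
im=ctrl.get_image("top")[:,:,::-1];cv2.imwrite("pics/t9.png",cv2.resize(im[130:240,250:360],None,fx=5,fy=5,interpolation=cv2.INTER_CUBIC))
E
```

```text
t: 8.83
tool_pos: [0.5524, -0.18, 0.1425]
tool_rot: [1.194, 1.215, -1.197]
contact_force: [-0.4, -4.5, 2.8]
opening: 0.025
t 8.83 p [ 0.5524 -0.18    0.1425] yaw 1.04 tilt [ 9.e-04 -3.e-03 -1.e+00] F [-0.4 -4.5  2.8] T [-1.03  0.09  0.23] op 0.025 q [-0.442 -0.013  1.773 -0.002  1.379 -0.46 ]
```

View pics/w9.png

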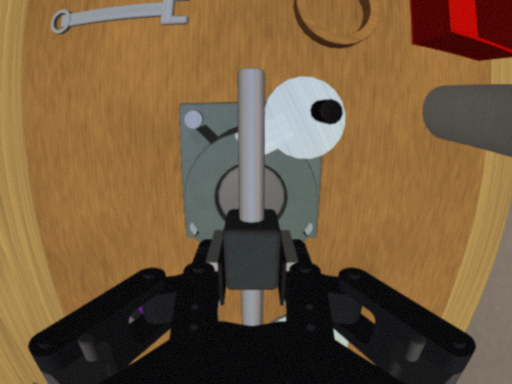

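View pics/s9.png

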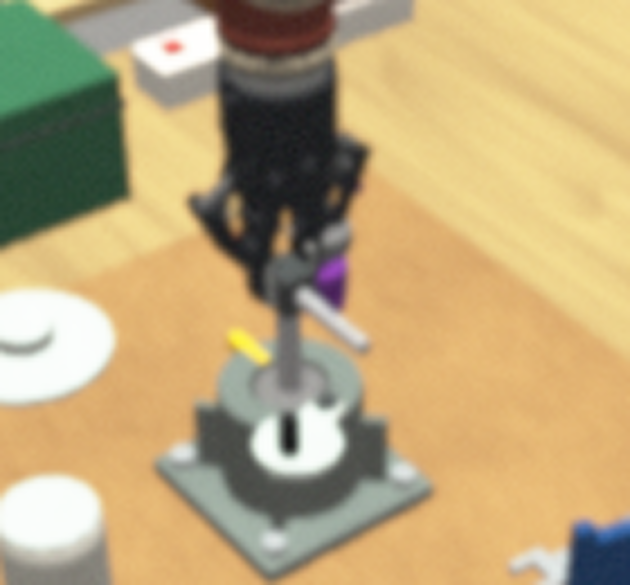

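View pics/t9.png

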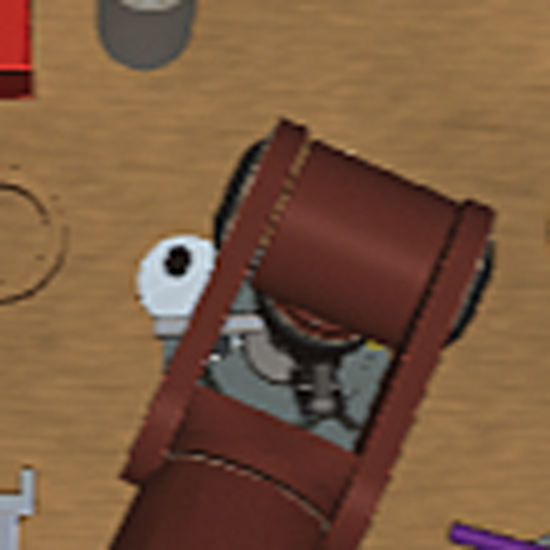

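Run:
```python
import cv2
im=cv2.imread("pics/w9.png");cv2.imwrite("pics/w9c.png",cv2.resize(im[90:250,165:340],None,fx=3.6,fy=3.6,interpolation=cv2.INTER_CUBIC))
```

```text
(no output)
```

View pics/w9c.png

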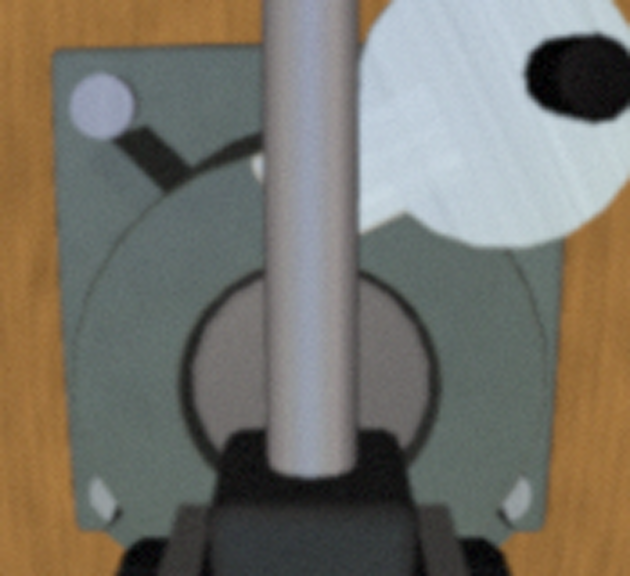

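Run:
```python
from h import *
tp=pose()[:2];print(tp[0])
g=lambda x,y,z:at_z("wrist",165+(x+.5)/3.6-.5,90+(y+.5)/3.6-.5,z,tp)
def L(a,b,z):
    A,B=g(*a,z),g(*b,z);d=B-A;print(A.round(4),B.round(4),np.degrees(np.arctan2(d[1],d[0])).round(2))
L((52,50),(78,525),.015);L((565,240),(547,525),.015);L((52,50),(263,44),.015)
L((311,2),(310,470),.186)
L((78,525),(547,527),.015)
print('collar',g(311,375,.098))
```

```text
[ 0.55240387 -0.17988563  0.14247841]
[ 0.4774 -0.1037  0.015 ] [ 0.4802 -0.2502  0.015 ] -88.91
[ 0.6269 -0.1565  0.015 ] [ 0.6291 -0.2475  0.015 ] -88.64
[ 0.4774 -0.1037  0.015 ] [ 0.538  -0.1026  0.015 ] 1.06
[ 0.5513 -0.1004  0.186 ] [ 0.5523 -0.1614  0.186 ] -89.06
[ 0.4802 -0.2502  0.015 ] [ 0.6291 -0.2482  0.015 ] 0.76
collar [ 0.55272367 -0.17433843  0.098     ]
```

```bash
python3 -m handwheel '[[0.0,[0,0,0],[1,0,0]],[0.0,[0,0,0],[1,0,0]],[0.0,[0,0,0],[0.2,0,0]],[0.0,[0,0,0],[0,0,0]]]'
python3 - <<'E'
from h import *
st()
E
python3 -m handwheel '[[0.0,[0,0,0],[-1,0,0]],[0.0,[0,0,0],[-1,0,0]],[0.0,[0,0,0],[0,0,0]]]'
python3 - <<'E'
from h import *
st()
E
```

```text
t: 9.32
tool_pos: [0.5523, -0.1799, 0.1425]
tool_rot: [1.222, 1.198, -1.224]
contact_force: [-1.0, -6.0, 3.4]
opening: 0.0251
t 9.32 p [ 0.5523 -0.1799  0.1425] yaw -1.1 tilt [ 7.0e-04 -2.8e-03 -1.0e+00] F [-1.  -6.   3.4] T [-1.29  0.19  0.36] op 0.0251 q [-0.442 -0.013  1.773 -0.002  1.38  -0.422]
t: 9.57
tool_pos: [0.5524, -0.1799, 0.1425]
tool_rot: [1.196, 1.214, -1.198]
contact_force: [-1.2, -5.6, 3.7]
opening: 0.0248
t 9.57 p [ 0.5524 -0.1799  0.1425] yaw 0.89 tilt [ 9.0e-04 -2.6e-03 -1.0e+00] F [-1.2 -5.6  3.7] T [-1.25  0.15  0.06] op 0.0248 q [-0.442 -0.013  1.773 -0.002  1.38  -0.457]
```

```bash
python3 -m handwheel '[[0.0,[0,0,0.001],[-1,0,0]],[0.0,[0,0,0.001],[-1,0,0]],[0.0,[0,0,0],[0,0,0]],[0.0,[0,0,0],[0,0,0]]]'
python3 - <<'E'
from h import *
st()
E
```

```text
t: 9.9
tool_pos: [0.5526, -0.1805, 0.1424]
tool_rot: [1.173, 1.232, -1.171]
contact_force: [-1.3, -1.5, 5.6]
opening: 0.0249
t 9.9 p [ 0.5526 -0.1805  0.1424] yaw 2.88 tilt [ 1.1e-03  5.0e-04 -1.0e+00] F [-1.3 -1.5  5.6] T [-0.47  0.11  0.07] op 0.0249 q [-4.440e-01 -1.100e-02  1.771e+00  1.000e-03  1.381e+00 -4.950e-01]
```

```bash
python3 -m handwheel '[[0.0,[-0.005,0,0.0004],[0,0,0]],[0.0,[-0.005,0,0],[0,0,0]],[0.0,[-0.005,0,0],[0,0,0]],[0.0,[-0.005,0,0],[0,0,0]],[0.0,[0,0,0],[0,0,0]]]'
python3 - <<'E'
from h import *
st()
E
```

```text
t: 10.32
tool_pos: [0.552, -0.1806, 0.1624]
tool_rot: [1.173, 1.234, -1.172]
contact_force: [0.1, -0.4, -3.1]
opening: 0.0248
t 10.32 p [ 0.552  -0.1806  0.1624] yaw 2.86 tilt [-5.0e-04  1.1e-03 -1.0e+00] F [ 0.1 -0.4 -3.1] T [-0.22 -0.14 -0.04] op 0.0248 q [-4.450e-01 -2.700e-02  1.753e+00  1.000e-03  1.417e+00 -4.950e-01]
```

```bash
python3 -m handwheel '[[0.0,[-0.01,0,0],[0,0,0]],[0.0,[-0.012,0,0],[0,0,0]],[0.0,[-0.014,0,0],[0,0,0]],[0.0,[-0.014,0,0],[0,0,0]],[0.0,[-0.014,0,0],[0,0,0]],[0.0,[-0.018,0,0],[0,0,0]],[0.0,[-0.02,0,0],[0,0,0]],[0.0,[-0.02,0,0],[0,0,0]],[0.0,[-0.01,0,0],[0,0,0]],[0.0,[0,0,0],[0,0,0]]]'
python3 - <<'E'
from h import *
st();tp=pose()[:2]
im=ctrl.get_image("wrist")[:,:,::-1];cv2.imwrite("pics/w10.png",im)
im=ctrl.get_image("scene")[:,:,::-1];cv2.imwrite("pics/s10.png",im)
im=ctrl.get_image("top")[:,:,::-1];cv2.imwrite("pics/t10.png",im)
E
```

```text
t: 11.15
tool_pos: [0.5536, -0.1817, 0.2987]
tool_rot: [1.173, 1.225, -1.169]
contact_force: [-0.4, -0.6, -2.6]
opening: 0.0244
t 11.15 p [ 0.5536 -0.1817  0.2987] yaw 2.85 tilt [ 0.0066 -0.003  -1.    ] F [-0.4 -0.6 -2.6] T [-0.05 -0.06  0.  ] op 0.0244 q [-0.445 -0.093  1.59   0.     1.637 -0.495]
```

View pics/w10.png

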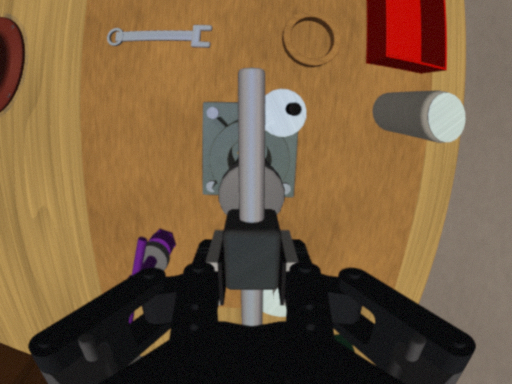

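View pics/s10.png

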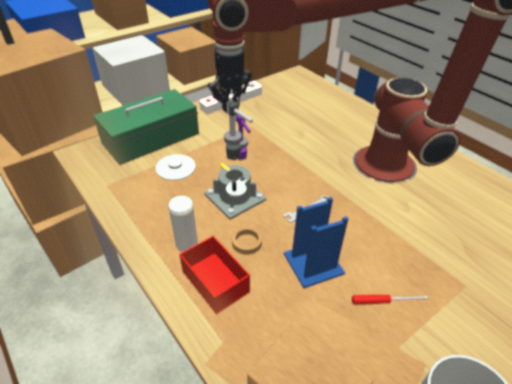

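View pics/t10.png

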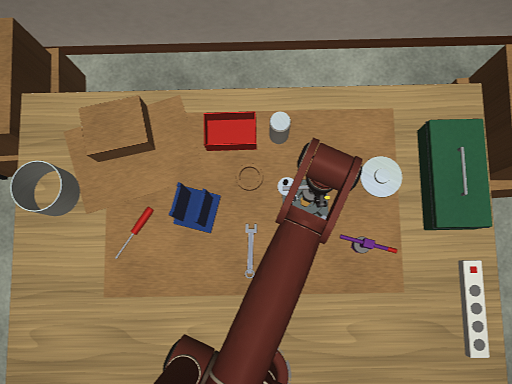

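```bash
cat > rk.py <<'E'
from h import *
from scipy.optimize import least_squares
g=lambda u,v,z:at_z("top",150+(u+.5)/5-.5,165+(v+.5)/5-.5,z)
px=lambda u,v:np.array([150+(u+.5)/5-.5,165+(v+.5)/5-.5])
a,b,c=g(355,152,.012),g(305,340,.012),g(118,292,.006)
print(a,b,c,np.linalg.norm(a-b),np.linalg.norm(b-c))
# base corners: far-right (+x,-y), near-right(-x,-y), near-left(-x,+y)
obs=[((.065,-.065,.012),px(355,152)),((-.065,-.065,.012),px(305,340)),((-.065,.065,.012),px(118,292))]
def f_(p):
    c,s=np.cos(p[2]),np.sin(p[2])
    return np.concatenate([proj("top",[p[0]+c*X[0]-s*X[1],p[1]+s*X[0]+c*X[1],X[2]])-o for X,o in obs])
r=least_squares(f_,[.54,.19,-.2]);print(r.x,np.degrees(r.x[2]),r.fun.round(2))
p=r.x
def W(X): c,s=np.cos(p[2]),np.sin(p[2]);return np.array([p[0]+c*X[0]-s*X[1],p[1]+s*X[0]+c*X[1],X[2]])
def draw(n,im):
    E=[]
    for sy in(-1,1):
        for yy in(.033,.043):
            for z in(.2,.012):
                E.append(((-.05,sy*yy,z),(.05,sy*yy,z)))
            for x in(-.05,.05): E.append(((x,sy*yy,.012),(x,sy*yy,.21)))
        for x in(-.05,.05): E.append(((x,sy*.033,.21),(x,sy*.043,.21)))
    for i in(-1,1): E+= [((-.065,i*.065,.012),(.065,i*.065,.012)),((i*.065,-.065,.012),(i*.065,.065,.012))]
    for a,b in E:
        A,B=proj(n,W(a)),proj(n,W(b));cv2.line(im,tuple(np.int32(A*16)),tuple(np.int32(B*16)),(0,255,0),1,cv2.LINE_AA,4)
if __name__=="__main__":
  k=5
  for n,bx in(("top",(150,165,240,245)),("scene",(270,180,370,300))):
    im=cv2.imread(f"pics/{n}0.png");x0,y0,x1,y1=bx
    big=cv2.resize(im,None,fx=k,fy=k,interpolation=cv2.INTER_CUBIC)
    _proj=proj
    def proj(n_,X): return (_proj(n_,X)+.5)*k-.5
    draw(n,big);proj=_proj
    cv2.imwrite(f"pics/rk_{n}.png",big[y0*k:y1*k,x0*k:x1*k])
E
python3 rk.py
```

```text
[0.57861632 0.10337085 0.012     ] [0.45376878 0.13699399 0.012     ] [0.48810209 0.26241965 0.006     ] 0.12929587790669791 0.13017823956527147
[ 0.5332377   0.18248454 -0.26359739] -15.103017831277356 [ 0.17 -0.13  0.1   0.07 -0.27  0.06]
```

View pics/rk_top.png

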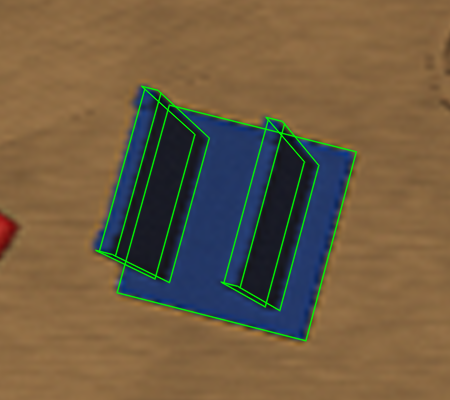

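View pics/rk_scene.png

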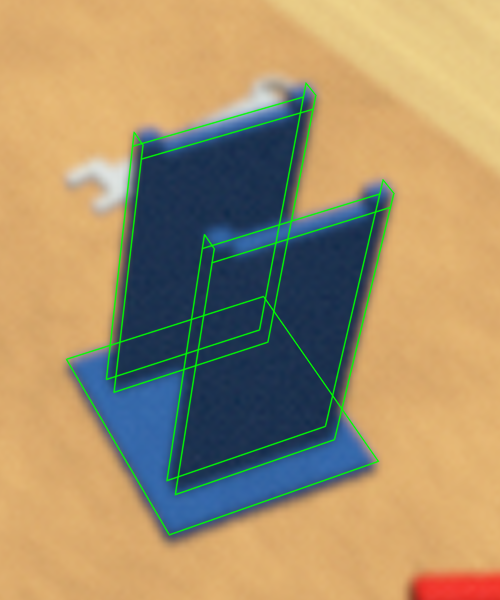

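Run:
```python
from h import *
st();rows([.41,.10,.298],-15.1,10)
```

```text
t 11.3 p [ 0.5517 -0.1809  0.2927] yaw 2.84 tilt [-1.6e-03  8.0e-04 -1.0e+00] F [-0.6  0.5 -3.9] T [-0.05  0.01 -0.01] op 0.0248 q [-0.445 -0.09   1.597  0.     1.636 -0.495]
[ -0.5 -12.8 -28.8] [ 1.79 -0.    0.01]
[ -0.5 -13.7 -28.3] [ 1.79 -0.    0.01]
[ -0.5 -14.5 -27.9] [ 1.79 -0.    0.01]
[ -0.5 -15.4 -27.4] [ 1.79 -0.    0.01]
[ -0.5 -16.2 -26.9] [ 1.79 -0.    0.01]
[ -0.5 -17.1 -26.4] [ 1.79 -0.    0.01]
[ -0.5 -17.9 -25.9] [ 1.79 -0.    0.01]
[ -0.5 -18.7 -25.3] [ 1.79 -0.    0.01]
[ -0.5 -19.5 -24.7] [ 1.79 -0.    0.01]
[ -0.5 -20.3 -24.1] [ 1.79 -0.    0.01]
```

```bash
python3 -m handwheel '[[0.0,[0,-0.006,-0.015],[0.9,0,0]],[0.0,[0,-0.014,-0.0285],[1.8,0,0]],[0.0,[0,-0.0145,-0.028],[1.8,0,0]],[0.0,[0,-0.0155,-0.0275],[1.8,0,0]],[0.0,[0,-0.016,-0.027],[1.8,0,0]],[0.0,[0,-0.017,-0.0265],[1.8,0,0]],[0.0,[0,-0.018,-0.026],[1.8,0,0]],[0.0,[0,-0.0185,-0.0255],[1.8,0,0]],[0.0,[0,-0.0195,-0.025],[1.8,0,0]],[0.0,[0,-0.02,-0.0245],[1.8,0,0]]]'
python3 - <<'E'
from h import *
rows([.426,.208,.25],-15.1,5)
E
```

```text
t: 12.13
tool_pos: [0.4128, 0.0869, 0.2917]
tool_rot: [1.39, 1.082, -1.394]
contact_force: [1.0, -0.3, -3.8]
opening: 0.0245
[  8.3  -3.4 -24.1] [0.15 0.01 0.03]
[  8.3  -3.5 -24.1] [0.15 0.01 0.03]
[  8.3  -3.6 -24.1] [0.15 0.01 0.03]
[  8.3  -3.6 -24.1] [0.15 0.01 0.03]
[  8.3  -3.7 -24.1] [0.15 0.01 0.03]
```

```bash
python3 -m handwheel '[[0.0,[0.008,-0.003,-0.024],[0.2,0,0]],[0.0,[0.008,-0.003,-0.024],[0.2,0,0]],[0.0,[0.008,-0.0035,-0.024],[0.2,0,0]],[0.0,[0.008,-0.0035,-0.022],[0,0,0]],[0.0,[0.008,-0.003,-0.015],[0,0,0]],[0.0,[0.01,0,-0.005],[0,0,0]],[0.0,[0.02,0,0],[0,0,0]],[0.0,[0,0,0],[0,0,0]],[0.0,[0,0,0],[0,0,0]]]'
python3 - <<'E'
from h import *
st();tp=pose()[:2]
im=ctrl.get_image("wrist")[:,:,::-1];cv2.imwrite("pics/w11.png",im)
im=ctrl.get_image("scene")[:,:,::-1];cv2.imwrite("pics/s11.png",cv2.resize(im[130:300,250:420],None,fx=3.5,fy=3.5,interpolation=cv2.INTER_CUBIC))
im=ctrl.get_image("top")[:,:,::-1];cv2.imwrite("pics/t11.png",cv2.resize(im[150:260,130:270],None,fx=4,fy=4,interpolation=cv2.INTER_CUBIC))
rows([.426,.208,.19],-15.1,1)
E
```

```text
t: 12.88
tool_pos: [0.4263, 0.1993, 0.2212]
tool_rot: [1.394, 1.077, -1.403]
contact_force: [-0.3, -0.2, -3.1]
opening: 0.0253
t 12.88 p [0.4263 0.1993 0.2212] yaw -14.88 tilt [-0.005  -0.0018 -1.    ] F [-0.3 -0.2 -3.1] T [-0.03 -0.02 -0.01] op 0.0253 q [ 0.279 -0.339  1.926 -0.     1.56   0.539]
[34.7 -4.4 -7.3] [ 0.2  -0.03 -0.07]
```

View pics/w11.png

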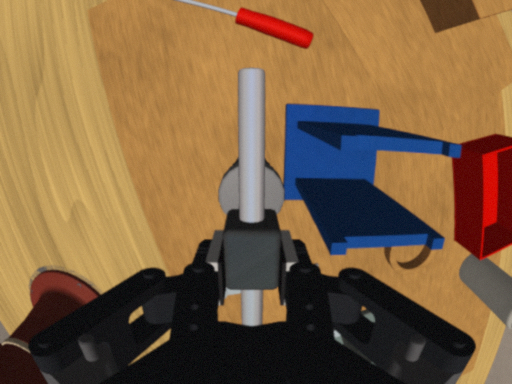

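View pics/s11.png

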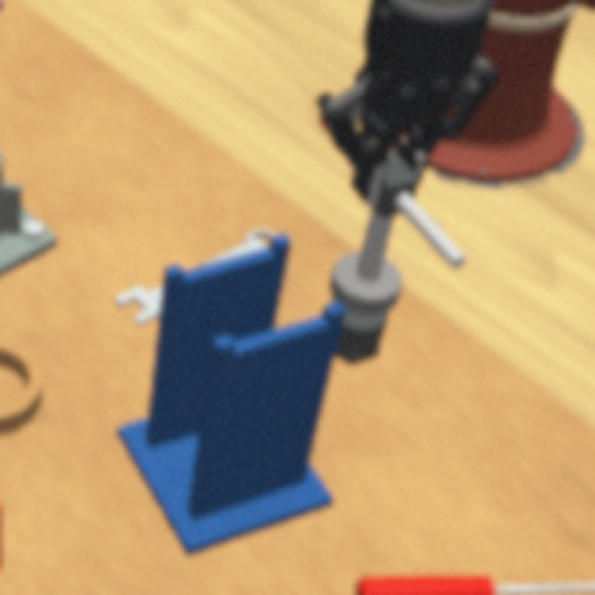

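View pics/t11.png

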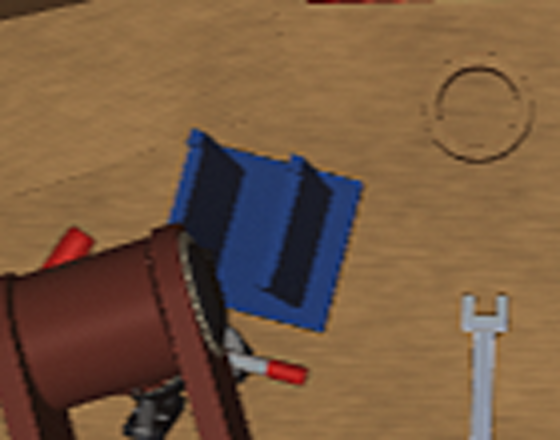

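Run:
```python
from h import *
import rk
tp=pose()[:2];im=cv2.imread("pics/w11.png");k=2
im=cv2.resize(im[40:290,150:490],None,fx=k,fy=k,interpolation=cv2.INTER_CUBIC)
rk.proj=lambda n,X:((proj("wrist",X,tp)-[150,40])+.5)*k-.5
rk.draw("wrist",im)
t,Rm=tp
ax=t+Rm@[0,0,-.0033]; 
def circ(zc,r):
    pts=np.array([rk.proj('w',np.array([ax[0]+r*np.cos(a),ax[1]+r*np.sin(a),zc])) for a in np.linspace(0,6.29,40)])
    cv2.polylines(im,[np.int32(pts*16)],False,(0,255,255),1,cv2.LINE_AA,4)
b=t[2]+.0436-.165
circ(b+.077,.0265);circ(b+.04,.024)
cv2.imwrite("pics/w11o.png",im)
```

```text
[0.57861632 0.10337085 0.012     ] [0.45376878 0.13699399 0.012     ] [0.48810209 0.26241965 0.006     ] 0.12929587790669791 0.13017823956527147
[ 0.5332377   0.18248454 -0.26359739] -15.103017831277356 [ 0.17 -0.13  0.1   0.07 -0.27  0.06]
```

View pics/w11o.png

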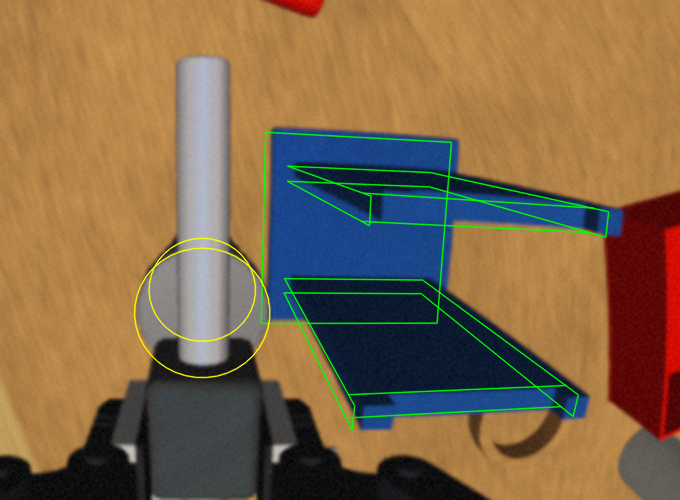

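```bash
python3 -m handwheel '[[0.0,[0.01,0,-0.004],[0.2,0,0]],[0.0,[0.01,0,-0.003],[0,0,0]],[0.0,[0.01,0,0],[0,0,0]],[0.0,[0,0,0],[0,0,0]],[0.0,[0,0,0],[0,0,0]],[0.0,[0,0,0],[0,0,0]]]'
python3 - <<'E'
from h import *
import rk
st()
rows([.426,.208,.19],-15.1,1)
tp=pose()[:2]
im=ctrl.get_image("wrist")[:,:,::-1];cv2.imwrite("pics/w12.png",im);k=2
im=cv2.resize(im[40:290,150:490],None,fx=k,fy=k,interpolation=cv2.INTER_CUBIC)
rk.proj=lambda n,X:((proj("wrist",X,tp)-[150,40])+.5)*k-.5
rk.draw("wrist",im)
cv2.imwrite("pics/w12o.png",im)
E
```

```text
t: 13.53
tool_pos: [0.4295, 0.2069, 0.1936]
tool_rot: [1.4, 1.073, -1.4]
contact_force: [-0.1, -0.5, -4.2]
opening: 0.0251
[0.57861632 0.10337085 0.012     ] [0.45376878 0.13699399 0.012     ] [0.48810209 0.26241965 0.006     ] 0.12929587790669791 0.13017823956527147
[ 0.5332377   0.18248454 -0.26359739] -15.103017831277356 [ 0.17 -0.13  0.1   0.07 -0.27  0.06]
t 13.53 p [0.4295 0.2069 0.1936] yaw -15.05 tilt [-4.e-04 -1.e-04 -1.e+00] F [-0.1 -0.5 -4.2] T [ 0.   -0.02  0.02] op 0.0251 q [ 0.293 -0.312  1.951 -0.     1.503  0.555]
[ 3.6 -3.7 -0.1] [0.05 0.01 0.02]
```

View pics/w12o.png

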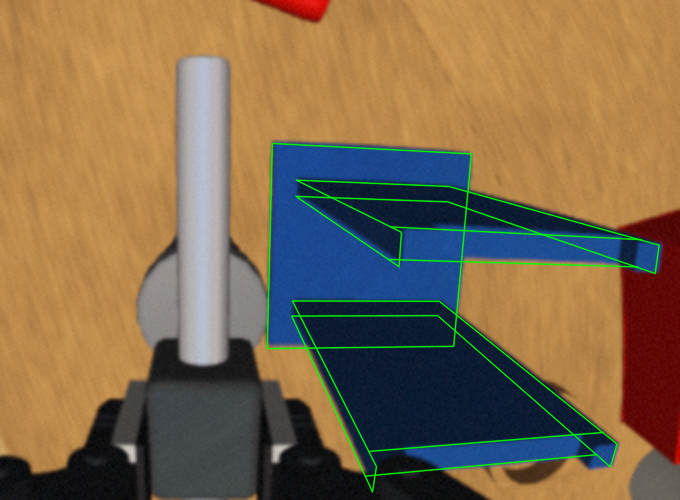

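```bash
python3 -m handwheel '[[0.0,[0,0.008,0],[0,0,0]],[0.0,[0,0.013,0],[0,0,0]],[0.0,[0,0.013,0],[0,0,0]],[0.0,[0,0.013,0],[0,0,0]],[0.0,[0,0.0,0],[0,0,0]]]'
python3 - <<'E'
from h import *
st()
im=ctrl.get_image("wrist")[:,:,::-1];cv2.imwrite("pics/w13.png",im)
rows([.5323,.1793,.192],-15.1,1)
E
```

```text
t: 14.0
tool_pos: [0.4775, 0.194, 0.1945]
tool_rot: [1.402, 1.071, -1.399]
contact_force: [-0.1, -0.2, -3.7]
opening: 0.0249
t 14.0 p [0.4775 0.194  0.1945] yaw -15.14 tilt [ 2.5e-03 -3.0e-04 -1.0e+00] F [-0.1 -0.2 -3.7] T [-0.02 -0.01 -0.  ] op 0.0249 q [ 2.420e-01 -2.130e-01  1.869e+00 -1.000e-03  1.484e+00  5.060e-01]
[ 2.3 58.  -0.1] [-0.02 -0.02 -0.04]
```

View pics/w13.png

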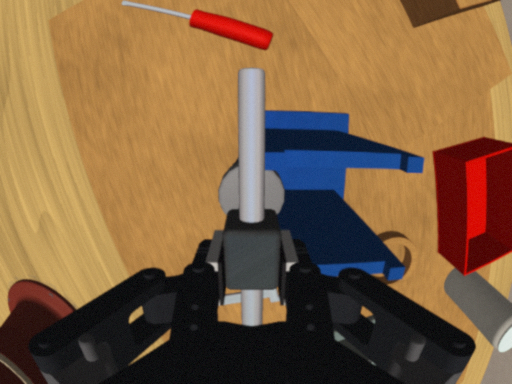

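```bash
python3 -m handwheel '[[0.0,[0,0.01,0],[0,0,0]],[0.0,[0,0.012,0],[0,0,0]],[0.0,[0,0.012,0],[0,0,0]],[0.0,[0,0.012,0],[0,0,0]],[0.0,[0,0.01,0],[0,0,0]],[0.0,[0,0,0],[0,0,0]],[0.0,[0,0,0],[0,0,0]]]'
python3 - <<'E'
from h import *
st()
im=ctrl.get_image("wrist")[:,:,::-1];cv2.imwrite("pics/w14.png",im)
im=ctrl.get_image("scene")[:,:,::-1];cv2.imwrite("pics/s14.png",cv2.resize(im[130:300,250:420],None,fx=3.5,fy=3.5,interpolation=cv2.INTER_CUBIC))
rows([.5323,.1793,.168],-15.1,1)
E
```

```text
t: 14.63
tool_pos: [0.5295, 0.1799, 0.1935]
tool_rot: [1.4, 1.074, -1.401]
contact_force: [-0.5, 0.4, -4.4]
opening: 0.0249
t 14.63 p [0.5295 0.1799 0.1935] yaw -15.09 tilt [-0.001  0.    -1.   ] F [-0.5  0.4 -4.4] T [-0.07 -0.01 -0.03] op 0.0249 q [ 0.194 -0.101  1.771  0.     1.473  0.458]
[25.5  3.7 -0. ] [0.05 0.01 0.05]
```

View pics/w14.png

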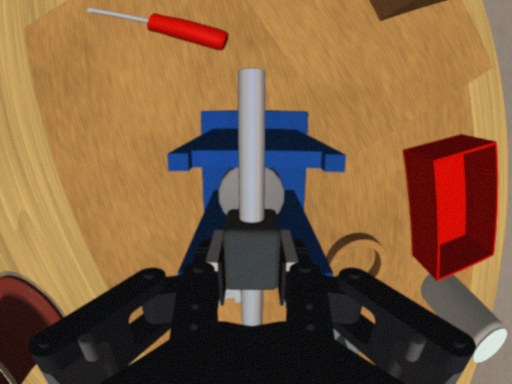

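View pics/s14.png

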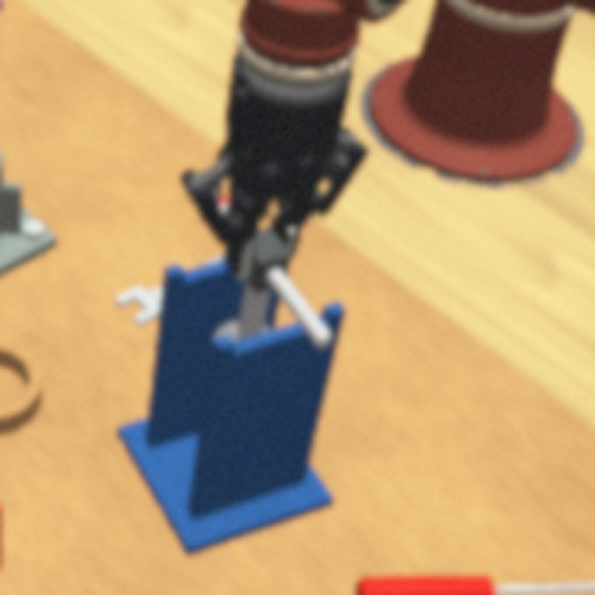

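```bash
python3 -m handwheel '[[0.0,[0.006,0.0015,0],[0,0,0]],[0.0,[0.008,0.0015,0],[0,0,0]],[0.0,[0.008,0,0],[0,0,0]],[0.0,[0.004,0,0],[0,0,0]],[0.0,[0,0,0],[0,0,0]]]'
python3 - <<'E'
from h import *
st()
E
python3 -m handwheel '[[0.0,[0.002,0,0],[0,0,0]],[0.0,[0.002,0,0],[0,0,0]],[0.0,[0.0,0,0],[0,0,0]]]'
python3 - <<'E'
from h import *
st()
E
```

```text
t: 15.15
tool_pos: [0.5305, 0.1792, 0.1653]
tool_rot: [1.397, 1.075, -1.404]
contact_force: [-0.6, -0.4, -4.8]
opening: 0.0249
t 15.15 p [0.5305 0.1792 0.1653] yaw -15.05 tilt [-3.9e-03 -7.0e-04 -1.0e+00] F [-0.6 -0.4 -4.8] T [0.   0.   0.02] op 0.0249 q [ 0.193 -0.077  1.796  0.     1.427  0.455]
t: 15.4
tool_pos: [0.5319, 0.1794, 0.1636]
tool_rot: [1.4, 1.073, -1.4]
contact_force: [-0.6, 0.9, -3.8]
opening: 0.0248
t 15.4 p [0.5319 0.1794 0.1636] yaw -15.05 tilt [-1.e-04 -1.e-04 -1.e+00] F [-0.6  0.9 -3.8] T [-0.02  0.02  0.03] op 0.0248 q [ 0.193 -0.075  1.797 -0.     1.42   0.456]
```

```bash
python3 -m handwheel '[[0.0,[0.001,0,0],[0,0,0]],[0.0,[0.001,0,0],[0,0,0]],[0.0,[0.0005,0,0],[0,0,0]],[0.0,[0.0,0,0],[0,0,0]]]'
python3 - <<'E'
from h import *
st()
im=ctrl.get_image("scene")[:,:,::-1];cv2.imwrite("pics/s15.png",cv2.resize(im[130:300,250:420],None,fx=3.5,fy=3.5,interpolation=cv2.INTER_CUBIC))
E
```

```text
t: 15.73
tool_pos: [0.5323, 0.1795, 0.1624]
tool_rot: [1.401, 1.073, -1.399]
contact_force: [-1.5, -0.3, 0.6]
opening: 0.0243
t 15.73 p [0.5323 0.1795 0.1624] yaw -15.05 tilt [ 1.e-03  2.e-04 -1.e+00] F [-1.5 -0.3  0.6] T [-0.06  0.38 -0.07] op 0.0243 q [ 0.193 -0.074  1.798  0.     1.417  0.455]
```

View pics/s15.png

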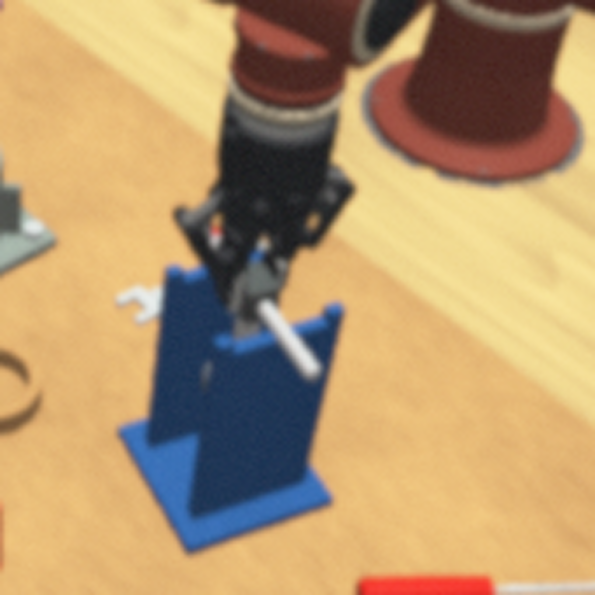

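```bash
python3 -m handwheel '[[0.035,[0,0,0],[0,0,0]],[0.04,[0,0,0],[0,0,0]],[0.05,[0,0,0],[0,0,0]],[0.06,[0,0,0],[0,0,0]],[0.06,[0,0,0],[0,0,0]],[0.06,[0,0,0],[0,0,0]]]'
python3 - <<'E'
from h import *
st()
im=ctrl.get_image("wrist")[:,:,::-1];cv2.imwrite("pics/w16.png",im)
im=ctrl.get_image("scene")[:,:,::-1];cv2.imwrite("pics/s16.png",cv2.resize(im[130:300,250:420],None,fx=3.5,fy=3.5,interpolation=cv2.INTER_CUBIC))
E
```

```text
t: 16.28
tool_pos: [0.532, 0.1794, 0.1613]
tool_rot: [1.4, 1.073, -1.4]
contact_force: [-0.6, 0.9, 0.2]
opening: 0.0601
t 16.28 p [0.532  0.1794 0.1613] yaw -15.05 tilt [ 2.e-04  0.e+00 -1.e+00] F [-0.6  0.9  0.2] T [ 0.    0.03 -0.01] op 0.0601 q [ 0.193 -0.074  1.799  0.     1.416  0.455]
```

View pics/w16.png

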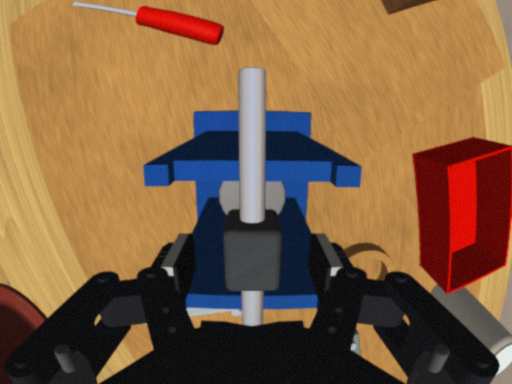

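View pics/s16.png

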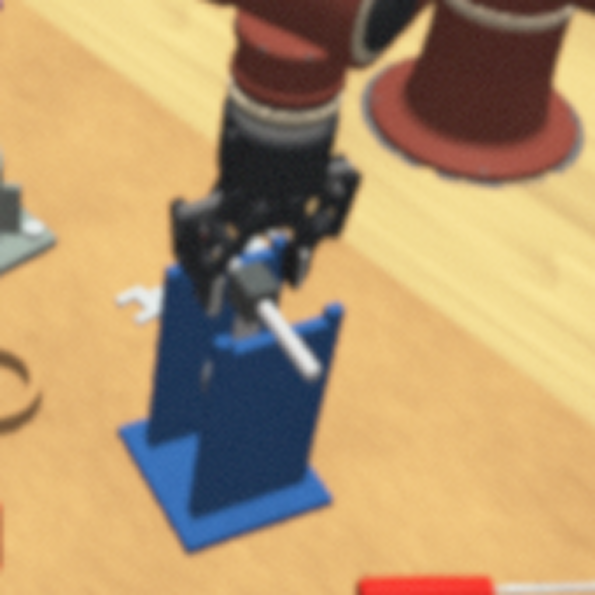

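```bash
python3 -m handwheel '[[0.085,[-0.01,0,0],[0,0,0]],[0.085,[-0.02,0,0],[0,0,0]],[0.085,[-0.03,0,0],[0,0,0]],[0.085,[-0.035,0,0],[0,0,0]],[0.085,[-0.035,0,0],[0,0,0]]]'
python3 - <<'E'
from h import *
st()
im=ctrl.get_image("scene")[:,:,::-1];cv2.imwrite("pics/s17.png",cv2.resize(im[130:300,250:420],None,fx=3.5,fy=3.5,interpolation=cv2.INTER_CUBIC))
rows([.587,-.080,.27],26,9)
E
```

```text
t: 16.8
tool_pos: [0.5314, 0.1793, 0.2929]
tool_rot: [1.399, 1.074, -1.401]
contact_force: [-0.1, -0.1, 0.1]
opening: 0.0851
t 16.8 p [0.5314 0.1793 0.2929] yaw -15.05 tilt [-7.e-04 -2.e-04 -1.e+00] F [-0.1 -0.1  0.1] T [ 0.01 -0.04  0.03] op 0.0851 q [ 0.193 -0.138  1.641 -0.     1.639  0.455]
[ 3.6 13.1 26.4] [-4.56 -0.01 -0.09]
[ 3.6 10.9 27.4] [-4.56 -0.01 -0.09]
[ 3.6  8.7 28.2] [-4.56 -0.01 -0.09]
[ 3.6  6.5 28.8] [-4.56 -0.01 -0.09]
[ 3.6  4.1 29.2] [-4.56 -0.01 -0.09]
[ 3.6  1.8 29.4] [-4.56 -0.01 -0.09]
[ 3.6 -0.5 29.5] [-4.56 -0.01 -0.09]
[ 3.6 -2.9 29.3] [-4.56 -0.01 -0.09]
[ 3.6 -5.2 29. ] [-4.56 -0.01 -0.09]
```

View pics/s17.png

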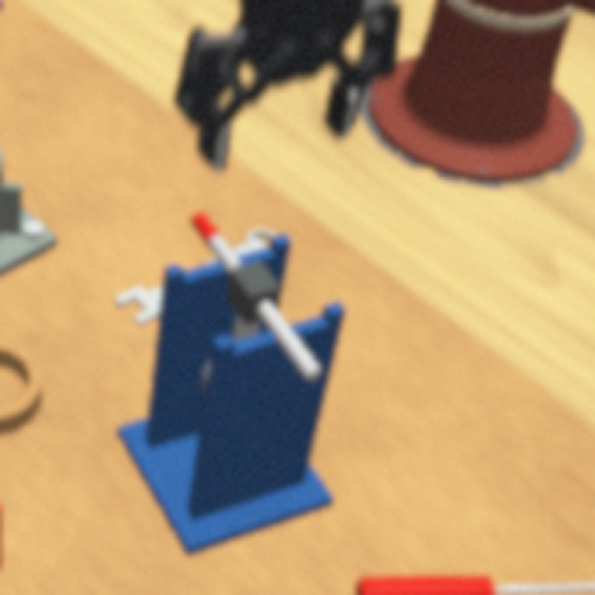

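The extension hangs on the rack, bar across both cheeks (crop 255,290), with the gripper clear. Next is the cover.

```bash
python3 -m handwheel '[[0.04,[0,0.013,0.026],[-4.5,0,0]],[0.0,[0,0.011,0.027],[-4.5,0,0]],[0.0,[0,0.009,0.028],[-4.5,0,0]],[0.0,[0.003,0.006,0.029],[-4.5,0,0]],[0.0,[0.003,0.004,0.029],[-4.5,0,0]],[0.0,[0.005,0.002,0.029],[-4.5,0,0]],[0.0,[0.005,0,0.029],[-4.5,0,0]],[0.0,[0.005,-0.003,0.029],[-4.5,0,0]],[0.0,[0.005,-0.005,0.025],[-4.5,0,0]],[0.0,[0,0,0],[0,0,0]]]'
python3 -m handwheel '[[0.0,[0.02,0,0],[0,0,0]],[0.0,[0.02,0,0],[0,0,0]],[0.0,[0.02,0,0],[0,0,0]],[0.0,[0,0,0],[0,0,0]],[0.0,[0,0,0],[0,0,0]]]'
python3 - <<'E'
from h import *
st();tp=pose()[:2]
im=ctrl.get_image("wrist")[:,:,::-1];cv2.imwrite("pics/w18.png",im)
for k,z in(("cover_tab",.139),("cover_pin",.113),("mark",.1)):
    for d in ctrl.tip_of(k,"wrist")[:2]:
        u,v=d['centre'][::-1];print(k,(round(u,1),round(v,1)),round(d['score'],2),at_z("wrist",u,v,z,tp).round(4))
rows([.587,-.080,.12],26,1)
E
```

```text
t: 17.68
tool_pos: [0.5815, -0.079, 0.2642]
tool_rot: [0.876, 1.387, -0.88]
contact_force: [-0.0, 0.3, 0.2]
opening: 0.0001
t: 18.1
tool_pos: [0.581, -0.0744, 0.2046]
tool_rot: [0.876, 1.389, -0.877]
contact_force: [-0.0, -0.3, -0.0]
opening: 0.0
t 18.1 p [ 0.581  -0.0744  0.2046] yaw 25.44 tilt [-2.1e-03  7.0e-04 -1.0e+00] F [-0.  -0.3 -0. ] T [ 0.02  0.03 -0.01] op 0.0 q [-0.254 -0.042  1.697  0.     1.49  -0.698]
cover_tab (255.1, 234.1) 0.7 [ 0.6011 -0.1073  0.139 ]
cover_pin (368.3, 235.8) 0.63 [ 0.7156 -0.0707  0.113 ]
cover_pin (198.0, 222.3) 0.58 [ 0.5503 -0.1308  0.113 ]
[87.6  1.5  6.1] [-0.55  0.12 -0.15]
```

View pics/w18.png

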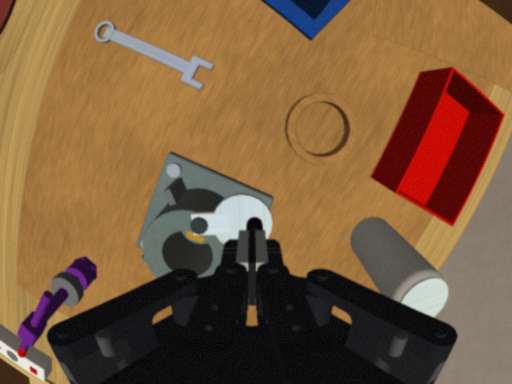

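```bash
python3 -m handwheel '[[0.0,[0.025,0.004,0],[0,0,0]],[0.0,[0.025,0,0],[0,0,0]],[0.0,[0.025,0,0],[0,0,0]],[0.0,[0.022,0,0],[0,0,0]],[0.0,[0.012,0,0],[0,0,0]],[0.0,[0.005,0,0],[0,0,0]],[0.0,[0,0,0],[0,0,0]],[0.0,[0,0,0],[0,0,0]]]'
python3 - <<'E'
from h import *
st();tp=pose()[:2]
im=ctrl.get_image("wrist")[:,:,::-1];cv2.imwrite("pics/w19.png",im)
im=ctrl.get_image("scene")[:,:,::-1];cv2.imwrite("pics/s19.png",cv2.resize(im[90:220,170:310],None,fx=4.5,fy=4.5,interpolation=cv2.INTER_CUBIC))
d=tp[1].T@(np.array([.6011,-.1073,.139])-tp[0]);print(d)
E
```

```text
t: 18.97
tool_pos: [0.5864, -0.0736, 0.0929]
tool_rot: [0.876, 1.385, -0.875]
contact_force: [-0.1, 0.0, 0.5]
opening: -0.0003
t 18.97 p [ 0.5864 -0.0736  0.0929] yaw 25.45 tilt [ 2.3e-03 -6.0e-04 -1.0e+00] F [-0.1  0.   0.5] T [-0.04 -0.    0.01] op -0.0003 q [-0.251  0.057  1.788 -0.     1.294 -0.695]
[-0.04602255 -0.00109819  0.03687843]
```

View pics/w19.png

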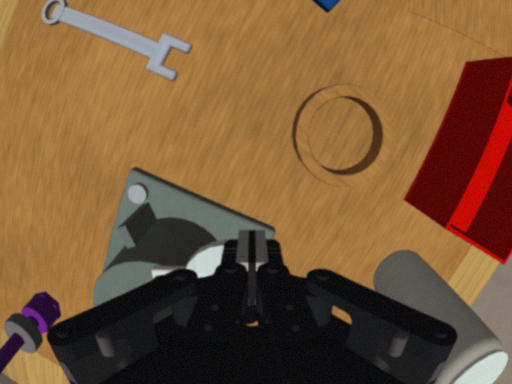

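View pics/s19.png

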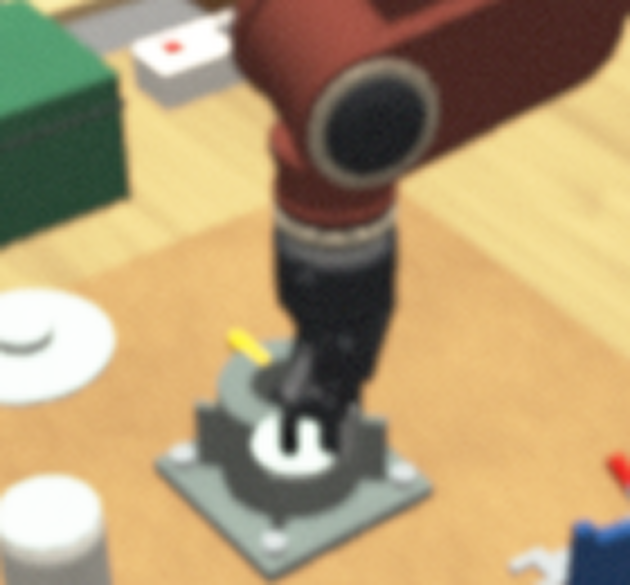

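```bash
python3 -m handwheel '[[0.0,[0,0,0.007],[0,0,0]],[0.0,[0,0,0.007],[0,0,0]],[0.0,[0,0,0.004],[0,0,0]],[0.0,[0,0.0017,0.0058],[6,0,0]],[0.0,[0,0.0017,0.0058],[6,0,0]],[0.0,[0,0.0017,0.0058],[6,0,0]]]'
python3 - <<'E'
from h import *
st();tp=pose()[:2]
im=ctrl.get_image("wrist")[:,:,::-1];cv2.imwrite("pics/w20.png",im)
im=ctrl.get_image("scene")[:,:,::-1];cv2.imwrite("pics/s20.png",cv2.resize(im[90:220,170:310],None,fx=4.5,fy=4.5,interpolation=cv2.INTER_CUBIC))
im=ctrl.get_image("top")[:,:,::-1];cv2.imwrite("pics/t20.png",cv2.resize(im[130:240,250:360],None,fx=5,fy=5,interpolation=cv2.INTER_CUBIC))
d=tp[1].T@(tp[0]-np.array([.551,-.132,.139]));print(d)
E
```

```text
t: 19.57
tool_pos: [0.6044, -0.1045, 0.0917]
tool_rot: [1.118, 1.265, -1.116]
contact_force: [1.0, 1.4, 0.7]
opening: -0.0003
t 19.57 p [ 0.6044 -0.1045  0.0917] yaw 7.13 tilt [ 1.2e-03  9.0e-04 -1.0e+00] F [1.  1.4 0.7] T [ 0.26 -0.21 -0.02] op -0.0003 q [-2.930e-01  1.110e-01  1.733e+00  1.000e-03  1.296e+00 -4.180e-01]
[ 0.04734293  0.0563663  -0.02065672]
```

View pics/s20.png

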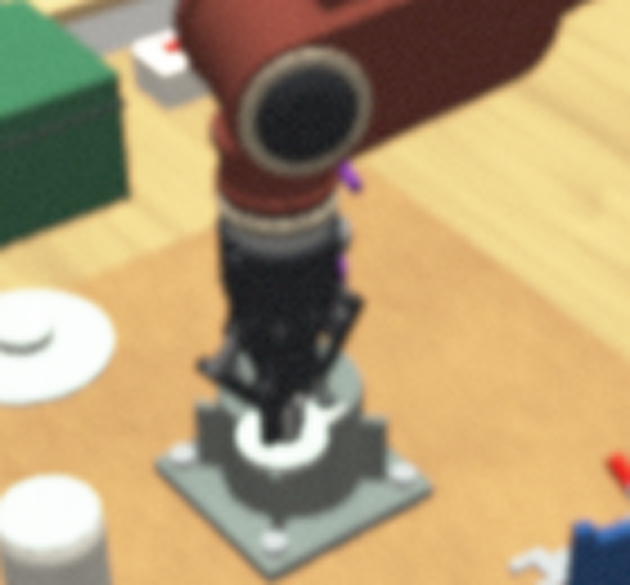

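View pics/t20.png

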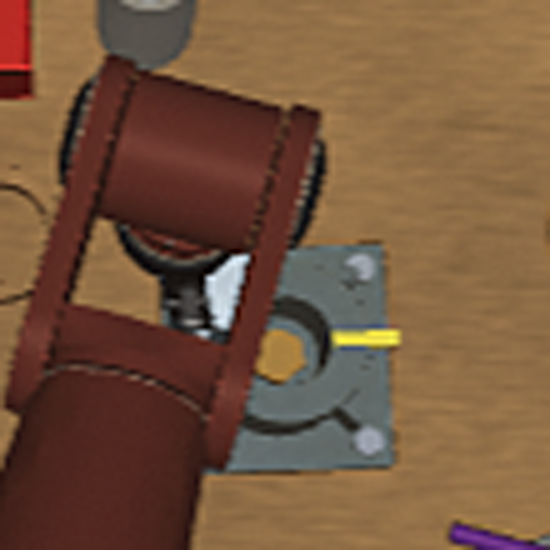

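```bash
python3 -m handwheel '[[0.0,[0,0.0017,0.0058],[6,0,0]],[0.0,[0,0.0017,0.0058],[6,0,0]],[0.0,[0,0.0017,0.0058],[6,0,0]],[0.0,[0,0.0017,0.0058],[6,0,0]],[0.0,[0,0.0017,0.0058],[6,0,0]]]'
python3 -m handwheel '[[0.0,[0,0.0017,0.0058],[6,0,0]],[0.0,[0,0.0017,0.0058],[6,0,0]],[0.0,[0,0.0017,0.0058],[6,0,0]],[0.0,[0,0.0017,0.0058],[6,0,0]],[0.0,[0,0.0017,0.0058],[6,0,0]]]'
python3 - <<'E'
from h import *
st();tp=pose()[:2]
im=ctrl.get_image("scene")[:,:,::-1];cv2.imwrite("pics/s21.png",cv2.resize(im[90:220,170:310],None,fx=4.5,fy=4.5,interpolation=cv2.INTER_CUBIC))
d=tp[1].T@(tp[0]-np.array([.551,-.132,.139]));print(d)
E
```

```text
t: 20.13
tool_pos: [0.6102, -0.1333, 0.0915]
tool_rot: [1.496, 0.995, -1.493]
contact_force: [0.8, 2.3, -0.5]
opening: -0.0002
t: 20.55
tool_pos: [0.601, -0.1622, 0.0918]
tool_rot: [1.848, 0.622, -1.845]
contact_force: [2.1, 0.4, 0.7]
opening: 0.0001
t 20.55 p [ 0.601  -0.1622  0.0918] yaw -52.68 tilt [ 2.1e-03 -5.0e-04 -1.0e+00] F [2.1 0.4 0.7] T [ 0.01 -0.3   0.05] op 0.0001 q [-0.383  0.131  1.712  0.     1.297  0.536]
[ 0.0473323   0.05425391 -0.02143657]
```

View pics/s21.png

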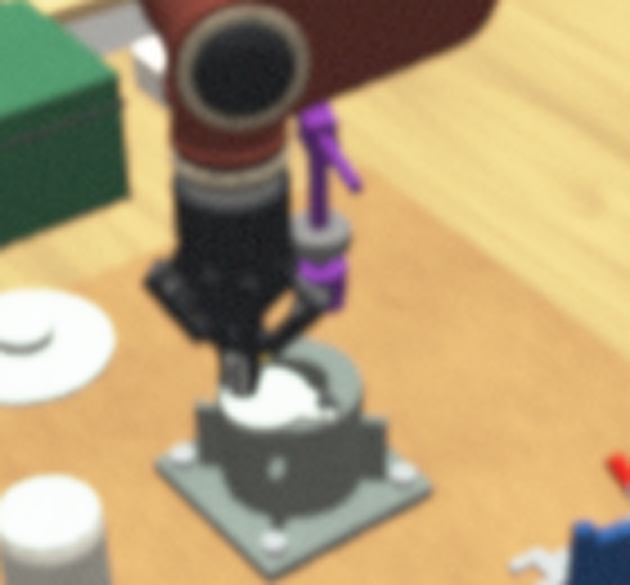

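```bash
python3 -m handwheel '[[0.0,[0,0.0017,0.0058],[6,0,0]],[0.0,[0,0.0017,0.0058],[6,0,0]],[0.0,[0,0.0017,0.0058],[6,0,0]],[0.0,[0,0.0017,0.0058],[6,0,0]],[0.0,[0,0.0008,0.0029],[3,0,0]]]'
python3 -m handwheel '[[0.0,[0,0.0008,0.0029],[3,0,0]],[0.0,[0,0.0005,0.0019],[2,0,0]],[0.0,[0,0,0],[0,0,0]]]'
python3 - <<'E'
from h import *
st()
E
```

```text
t: 21.02
tool_pos: [0.5808, -0.1808, 0.0917]
tool_rot: [2.127, 0.193, -2.124]
contact_force: [1.1, -0.6, -0.0]
opening: -0.0002
t: 21.27
tool_pos: [0.576, -0.1824, 0.0915]
tool_rot: [2.171, 0.106, -2.171]
contact_force: [-0.1, -0.1, 0.3]
opening: 0.0002
t 21.27 p [ 0.576  -0.1824  0.0915] yaw -84.39 tilt [ 2.e-04 -3.e-04 -1.e+00] F [-0.1 -0.1  0.3] T [-0.04 -0.04  0.02] op 0.0002 q [-0.43   0.091  1.755 -0.     1.295  1.043]
```

```bash
python3 -m handwheel '[[0.0,[0,0.0005,0.0019],[2,0,0]],[0.0,[0,0.0005,0.0019],[2,0,0]],[0.0,[0,0,0],[0,0,0]]]'
python3 -m handwheel '[[0.0,[0,0,0.0015],[0,0,0]],[0.0,[0,0,0.0015],[0,0,0]],[0.0,[0,0,0],[0,0,0]]]'
python3 - <<'E'
from h import *
st()
for n,b in(("scene",(170,90,310,220)),("top",(250,130,360,240))):
    im=ctrl.get_image(n)[:,:,::-1];cv2.imwrite(f"pics/{n}22.png",cv2.resize(im[b[1]:b[3],b[0]:b[2]],None,fx=4.5,fy=4.5,interpolation=cv2.INTER_CUBIC))
E
```

```text
t: 21.52
tool_pos: [0.5724, -0.1836, 0.0914]
tool_rot: [2.207, 0.031, -2.207]
contact_force: [0.9, 0.2, -0.0]
opening: 0.0
t: 21.77
tool_pos: [0.5706, -0.1836, 0.0915]
tool_rot: [2.211, 0.029, -2.204]
contact_force: [4.5, -1.2, -1.4]
opening: 0.0002
t 21.77 p [ 0.5706 -0.1836  0.0915] yaw -88.45 tilt [ 3.5e-03 -5.0e-04 -1.0e+00] F [ 4.5 -1.2 -1.4] T [-0.14 -0.9  -0.01] op 0.0002 q [-4.360e-01  7.800e-02  1.769e+00  1.000e-03  1.291e+00  1.107e+00]
```

View pics/scene22.png

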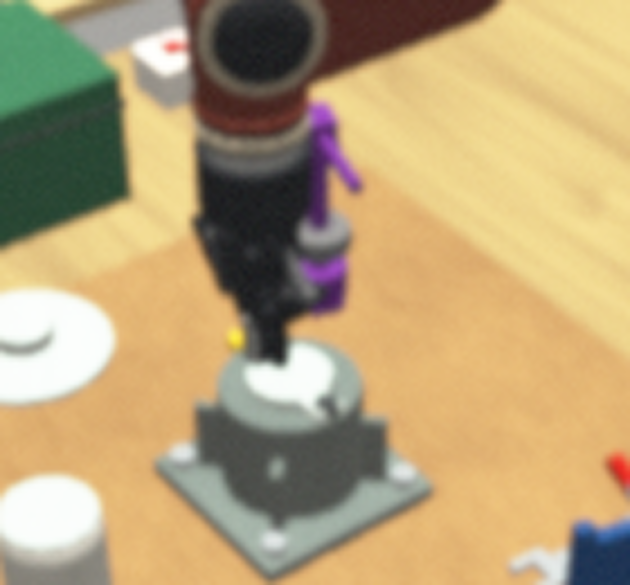

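View pics/top22.png

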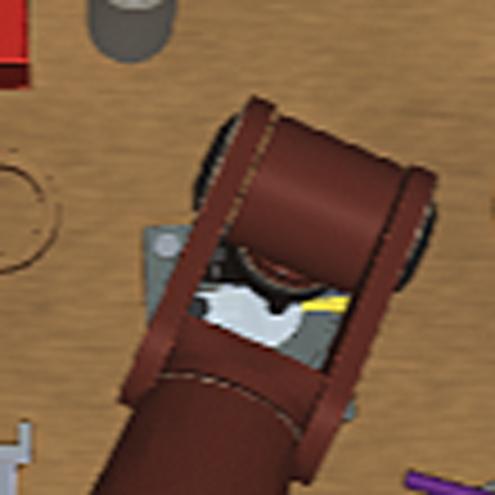

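```bash
python3 -m handwheel '[[0.0,[0,0,0.0015],[0,0,0]],[0.0,[0,0,0.001],[0,0,0]],[0.0,[0,0,0],[0,0,0]],[0.0,[0,0,0],[0,0,0]]]'
python3 - <<'E'
from h import *
st()
E
```

```text
t: 22.2
tool_pos: [0.5705, -0.1836, 0.0918]
tool_rot: [2.218, 0.029, -2.197]
contact_force: [13.0, -0.8, -5.4]
opening: -0.0001
t 22.2 p [ 0.5705 -0.1836  0.0918] yaw -88.44 tilt [ 9.4e-03 -8.0e-04 -1.0e+00] F [13.  -0.8 -5.4] T [-0.12 -2.21  0.06] op -0.0001 q [-0.437  0.073  1.774  0.003  1.286  1.105]
```

```bash
python3 -m handwheel '[[0.0,[0,0,-0.006],[0,0,0]],[0.0,[0,0,-0.008],[0,0,0]],[0.0,[0,0,-0.01],[0,0,0]],[0.0,[-0.03,0,-0.01],[0,0,0]],[0.0,[-0.04,0,-0.01],[0,0,0]],[0.0,[-0.04,0,-0.01],[0,0,0]],[0.0,[-0.04,0,-0.01],[0,0,0]],[0.0,[-0.03,0,-0.01],[0,0,0]],[0.0,[0,0,0],[0,0,0]],[0.0,[0,0,0],[0,0,0]]]'
python3 - <<'E'
from h import *
st();tp=pose()[:2]
im=ctrl.get_image("wrist")[:,:,::-1];cv2.imwrite("pics/w23.png",im)
im=ctrl.get_image("top")[:,:,::-1];cv2.imwrite("pics/t23.png",im)
im=ctrl.get_image("scene")[:,:,::-1];cv2.imwrite("pics/s23.png",im)
for k,z in(("cover_tab",.139),("cover_pin",.113),("mark",.1)):
    for d in ctrl.tip_of(k,"wrist")[:1]:
        u,v=d['centre'][::-1];print(k,(round(u,1),round(v,1)),round(d['score'],2),at_z("wrist",u,v,z,tp).round(4))
E
```

```text
t: 23.03
tool_pos: [0.6428, -0.1821, 0.2745]
tool_rot: [2.212, 0.027, -2.202]
contact_force: [-0.6, -0.2, -0.8]
opening: 0.0004
t 23.03 p [ 0.6428 -0.1821  0.2745] yaw -88.5 tilt [ 0.0046 -0.002  -1.    ] F [-0.6 -0.2 -0.8] T [-0.05 -0.01 -0.01] op 0.0004 q [-0.387  0.116  1.419 -0.     1.602  1.157]
cover_tab (44.9, 220.5) 0.22 [0.5773 0.0977 0.139 ]
cover_pin (211.4, 240.1) 0.67 [ 0.553  -0.1337  0.113 ]
mark (291.4, 236.6) 0.63 [ 0.5546 -0.2364  0.1   ]
```

View pics/w23.png

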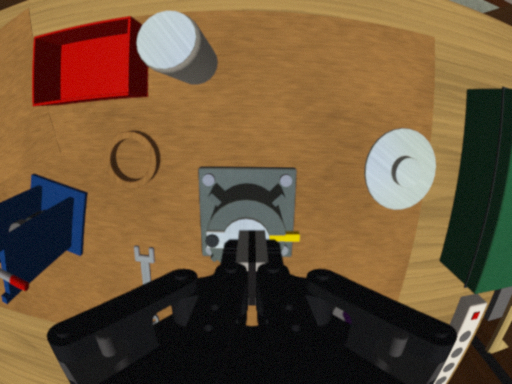

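View pics/s23.png

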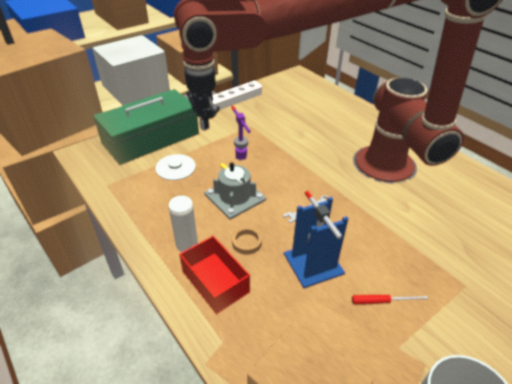

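View pics/t23.png

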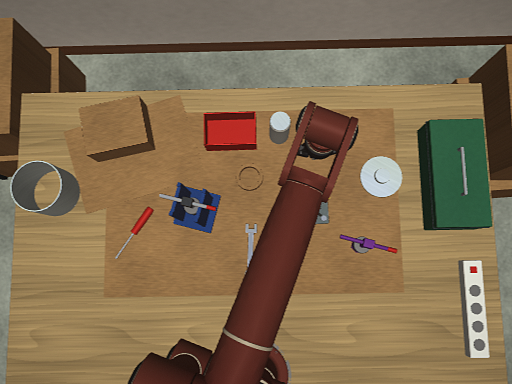

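```bash
python3 -m handwheel '[[0.0,[-0.02,-0.03,0],[0,0,0]],[0.0,[0,-0.04,0],[0,0,0]],[0.0,[0,-0.04,0],[0,0,0]],[0.0,[0,-0.04,0],[0,0,0]],[0.0,[0,0,0],[0,0,0]],[0.0,[0,0,0],[0,0,0]],[0.0,[0,0,0],[0,0,0]]]'
python3 - <<'E'
from h import *
st()
for n,b in(("scene",(190,130,360,290)),("top",(270,150,370,250))):
    im=ctrl.get_image(n)[:,:,::-1]
    print([(d['centre'],round(d['score'],2)) for d in ctrl.tip_of("cover_tab",n)[:1]])
    cv2.imwrite(f"pics/{n}24.png",cv2.resize(im[b[1]:b[3],b[0]:b[2]],None,fx=3.7 if n=="scene" else 5,fy=3.7 if n=="scene" else 5,interpolation=cv2.INTER_CUBIC))
E
```

```text
t: 23.92
tool_pos: [0.6368, -0.0321, 0.2904]
tool_rot: [2.207, 0.028, -2.21]
contact_force: [0.1, -0.3, -0.2]
opening: 0.0
t 23.92 p [ 0.6368 -0.0321  0.2904] yaw -88.53 tilt [-1.3e-03 -4.0e-04 -1.0e+00] F [ 0.1 -0.3 -0.2] T [-0.01  0.01 -0.05] op 0.0 q [-1.670e-01  4.500e-02  1.468e+00 -1.000e-03  1.630e+00  1.379e+00]
[]
[([195.2, 311.8], 0.72)]
```

View pics/scene24.png

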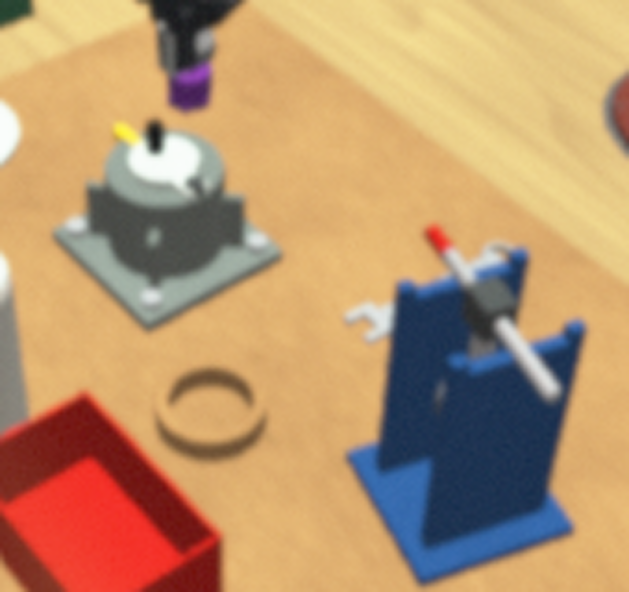

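View pics/top24.png

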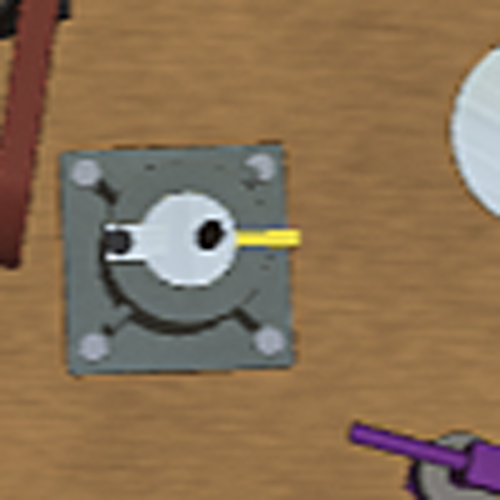

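Run:
```python
from station import ctrl
ctrl.finish_job()
```

```text
the job is handed in; nothing more can be done
```

The job is handed in at about 24 s of the 72 s allowed. All three parts were carried out, but the nut's final angle could not be checked directly.

- **Turning the nut:** I gripped the extension's block and turned it clockwise by about 72°. The red end stopped about 2° beyond the centre line of the yellow mark, still over the 10 mm lug. I did this on purpose, because the socket's play leaves the nut behind the bar. By that reckoning the nut should be about 3° short of the mark. I then backed the bar off about 4° to free the socket before lifting, and the wrist torque fell to near zero.
- **Hanging the extension:** It came straight out without catching and entered the rack from the -x end. The bar rests across both cheeks between the lips. The last pictures show it hanging there with the gripper clear.
- **Shutting the cover:** I pushed it by its tab to the end stop, where the force rose to 13 N with no further movement. The last top picture shows the arm in line with the mark and the disc over the bore.
- **Bystanders:** They look unmoved in the last pictures. The spray can and the red bin were outside or partly outside the final close-ups, but looked unmoved in the full pictures just before.

The fingertips stood about 30 mm short of the reported tool position. The first attempt to grip therefore closed on air above the block without touching anything. I corrected for it by sight and used the same offset afterwards.

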